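# Load and lock the cigar box press

## Robot

A 6-joint arm with a two-finger parallel gripper is mounted at the origin on the work surface. World frame = base frame: x ahead of the robot, y to its left, z up, the work surface at z = 0. Lengths are in mm, angles in degrees, forces in N, time in s.
With the tool pointing down it reaches from about 300 to 850 mm from the base axis. Payload 4.2 kg.
Tool frame: the origin (TCP) lies midway between the tips of the shut fingers; the grasp point (between the pads) lies 19 mm behind it; x points along the fingers, z is the direction in which the jaws open and shut, and the axes are right-handed (so a half turn about x gives the same grasp; the last joint's range is limited). The gripper opens to 91 mm and grips with 3 to 60 N. Pads are 32 mm wide; open, the fingers measure 118 mm over their backs; the gripper's body (76 mm by 178 mm) begins 60 mm behind the grasp point.
Start: joints at [-71.448, 18.312, 89.639, -0, 72.044, -1.146], TCP at [193.818, -541.37, 178.876] pointing down, gripper open.
Joint ranges: [-177.97, 177.97], [-48.28, 115.42], [12.27, 149.76], [-77.06, 257.06], [2.81, 150.46], [-146.56, 146.56]. Speed limits (degrees/s): [147.25, 147.25, 180, 180, 180, 180].

## Interface

Orientations are given as [roll, pitch, yaw] about the fixed x, y, z axes, in that order (R = Rz(yaw) Ry(pitch) Rx(roll)).
In Python, from workcell import env gives the robot as it stands.
- The arm moves only by the tool send_rows, never from a script. Its argument "commands" is a list that holds one entry, the list of rows, each a list of 6 numbers: the shift along the tool's x, y, z normalised to -1 to 1, where 1 is 0.1 m, then the turn, a rotation vector about the tool's x, y, z normalised to -1 to 1, where 1 is 2 pi rad. In form: [[[x, y, z, wx, wy, wz], ...]]. A call has 1 to 20 rows; each row is the pose to reach, as a shift and turn from the pose commanded when the call began, along the tool's axes at that moment, turning the shorter way round; what a row does not reach only later rows make up. A row lasts 1/8 s, in which the tool goes at most 62.5 mm and 10.7 degrees, less where a joint would pass 70% of its speed; a pose out of reach is approached as far as the arm can. A call with a number of a shift or a turn outside -1 to 1 is refused whole. A call with a gripper value outside its range is refused whole. "jaw" is the closure, from -1 (fully open) to 1 (shut), so that 0 is half open, set as the call begins (left out, the last holds). The fingers move at their own pace and stop on an object; "force" is the grip in N (left out, the last holds). Time passes only in rows, so rows that repeat a pose let the fingers close. It gives the time, the measured TCP pose, the force and the opening at its end, in the units of the state.
- env.state(): the state, without advancing time (a new reading comes with each control period).
- env.grab_frame(name): name is "scene" or "top" or "wrist"; returns (picture, depth): 420x560x3 uint8, red, green, blue; 420x560 float32, mm along the optical axis (not along the pixel's ray), 0 where there is no reading.
- env.get_calibration(name): a dict with "mtx" (3x3 intrinsics, pixels), "camera_from_world" (4x4, takes a point from world to camera coordinates). Camera axes: x right, y up, looking along -z (the intrinsics and any distortion apply to the point x, -y, -z); pixel columns grow to the right and rows downward; lengths in mm; the calibration is good to about 2 mm. A picture is of the moment at which its call begins: read the wrist's pose just before it. get_calibration takes no time and is no camera call; for the wrist camera it gives the pose at the moment of the call.
- env.job_done(): hands the job in, once; it reports no verdict.
The state is a dict: "time_s": time; "qpos": joint angles; "qvel": joint speeds; "effort": joint torques, N m; "ee_pos": TCP position; "ee_rot": TCP orientation; "force": force on the tool from outside, world axes, zero at the start; "torque": the same for the moment, N m; "gripper_width": finger opening in mm.
Only numpy, scipy, OpenCV 4.12 (cv2) and the standard library are available. Lean on these libraries where they do the work, as an engineer would, in place of code of your own. Each camera call takes 0.05 s, during which the arm holds its last target.

## Task

Load the box press with every cigar on the bench: flip the cam lever outward to free the yellow mould tray, pull the tray fully out by its grip, lay each cigar flat in a groove of its own, push the tray fully home and flip the lever back to lock it. Only then press the three timer keys down one at a time, from the smallest to the largest. Cigars bruise, so hold them very lightly (a grip of 10 N at most) and do not press on them, and leave the other things on the bench where they are.

Things in the scene. Friction and masses are not known exactly. Their poses are not given: they have to be found in the camera images.
- cigar0: a box-pressed cigar: a brown bar 120 mm long (its own x) and 22 x 22 mm square, with a pale paper band 30 mm from its centre; 25 g; origin at its centre. It lies on the bench on any of its long faces. Three or four cigars are present
- cigar1: a box-pressed cigar: a brown bar 120 mm long (its own x) and 22 x 22 mm square, with a pale paper band 30 mm from its centre; 25 g; origin at its centre. It lies on the bench on any of its long faces. Three or four cigars are present
- cigar2: a box-pressed cigar: a brown bar 120 mm long (its own x) and 22 x 22 mm square, with a pale paper band 30 mm from its centre; 25 g; origin at its centre. It lies on the bench on any of its long faces. Three or four cigars are present
- cigar3: a box-pressed cigar: a brown bar 120 mm long (its own x) and 22 x 22 mm square, with a pale paper band 30 mm from its centre; 25 g; origin at its centre. It lies on the bench on any of its long faces. Three or four cigars are present
- tray_mid (a point): centre of the yellow mould tray (150 x 228 mm), 26 mm above the bench. x points along slide and grooves, away from the grip; y across, to the left. Four grooves along x lie at y = -81, -27, 27, 81 mm of this point, centred in x, floors at its level: each 134 mm long, 29 mm wide, 9 mm deep; a cigar in one has its centre 11 mm above the floor and stands 13 mm out of the groove
- press: the fixed grey press base, 280 x 270 mm, 16 mm high; origin under its centre, x along the slide away from the grip. Its bridge, over x = 65 to 125 mm, 61 to 115 mm above the bench, with feet at both sides, covers the far half of the grooves when the tray is home; with the tray out all grooves are open from above
- tray_grip (a point): point on the tray's dark wooden grip, an upright block at the tray's near edge, 18 mm (x) by 22 mm (y), with its top 10 mm above this point and free for 40 mm below it; to be pinched from above across its y; axes as the tray's
- tray (a joint): how far the tray is pulled out towards the robot's side, m: 0 fully home under the bridge, 0.10 fully out; about 2 N of friction; it stays where it is left. The locked cam blocks it
- lever_knob (a point): centre of the black ball (24 mm) at the end of the steel cam lever, 75 mm from its pivot, at the left side of the press. The lever stands up and flips sideways, across the slide direction; push the ball or its upper stem sideways
- lever_pivot (a point): the lever's pivot, 42 mm above the bench, on the left side of the press; its axis lies along the slide. Axes: x along the slide away from the grip, y outward (left), z up. The bridge's near face is 42 mm further along x
- cam_lever (a joint): lever angle, rad: 0 locked (the lever leans 36 degrees inward over the tray, a steel lobe stands in front of the tray's lug), 1.24 free (it leans 36 degrees outward). It stays where it is left; about 1.5 N at the ball
- key_small_top (a point): centre of the top face of the small round white key (20 mm across) on the low grey timer box (30 mm high) left of the robot's front; the top is 48 mm above the bench; pressed straight down. The three keys stand 54 mm apart in a row and their order along the row varies
- key_small (a joint): how far this key is pressed, m: 0 up, 0.006 fully down (4.5 N); it springs back. It counts as pressed beyond 0.004
- key_medium_top (a point): centre of the top face of the medium round white key (28 mm across) on the low grey timer box (30 mm high) left of the robot's front; the top is 48 mm above the bench; pressed straight down. The three keys stand 54 mm apart in a row and their order along the row varies
- key_medium (a joint): how far this key is pressed, m: 0 up, 0.006 fully down (4.5 N); it springs back. It counts as pressed beyond 0.004
- key_large_top (a point): centre of the top face of the large round white key (38 mm across) on the low grey timer box (30 mm high) left of the robot's front; the top is 48 mm above the bench; pressed straight down. The three keys stand 54 mm apart in a row and their order along the row varies
- key_large (a joint): how far this key is pressed, m: 0 up, 0.006 fully down (4.5 N); it springs back. It counts as pressed beyond 0.004
- glue_pot: white bowl-shaped glue pot, 48 mm across, 45 mm high, between the press and the cigars; not part of the job, to be left alone; origin under its centre
- weight: brass weight, 52 mm across, 48 mm high; not part of the job, to be left alone; origin under its centre
- blade: round steel cutting blade, 110 mm across, lying flat; not part of the job, to be left alone; origin under its centre
- tin: flat metal tin 90 x 120 x 28 mm; not part of the job, to be left alone; origin under its centre
- mug: blue mug 76 mm across, 85 mm high; not part of the job, to be left alone; origin under its centre
- gauge: wooden gauge strip 150 x 35 x 20 mm; not part of the job, to be left alone; origin under its centre
There are look-alikes about, which are no part of the job. Leave any purple or red look-alike of the cigar3 alone.

How it is judged:
By the outcome, as a careful person would: the job done as asked, in the order asked, and still so for the second after the job is handed in, with the robot touching nothing.
Of cigar0, cigar1, cigar2, cigar3 only 3 to 4 are there at a start; the rules pass over those that are not, and their reading is None.
At some moment in a run one of cigar0, cigar1, cigar2, cigar3 may be knocked a few centimetres aside while the robot is not near it.
Once in a run the grip may slacken for a moment while it holds something.
It also fails if it takes over 210 s, if anything falls off the work surface, if the arm or the gripper's body presses on something with over 40 N, if the wrist force passes 120 N, or if a joint passes its speed limit or range.

## Working session

There is one attempt and no reset: what is moved stays moved. The work goes in short steps, Python scripts to look and compute and a tool call to move; the robot and the scene stay as the last step left them, time stands still between calls to the robot, and variables do not carry over. Pictures are saved under pics/ and viewed, and the job is handed in when it is done.

Besides the shell and the picture viewer there is one more tool, called after ">>>" as name(argument=value, ...), one argument or row to a line, values as JSON. send_rows: Moves the arm, as the interface text tells. Its arguments: {"type":"object","properties":{"commands":{"type":"array","items":{"type":"array","items":{"type":"array","items":{"type":"number","minimum":-1,"maximum":1}}}},"jaw":{"type":"number"},"force":{"type":"number"}},"required":["commands"]}

```bash
ls; mkdir -p pics
python3 - <<'E'
from workcell import env
import cv2,numpy as np
print(env.state())
for n in ["scene","top","wrist"]:
    p,d=env.grab_frame(n); cv2.imwrite(f"pics/{n}0.png",p[:,:,::-1]); np.savez(f"pics/{n}0.npz",p=p,d=d)
    c=env.get_calibration(n); print(n,c)
E
```

```text
pics
{'time_s': 0.0, 'qpos': array([-7.14467322e+01,  1.83507125e+01,  8.97064121e+01, -6.12007077e-04,
        7.20446746e+01, -1.14555164e+00]), 'qvel': array([ 0.0770183 , -0.05707276, -0.01956006, -0.00042867,  0.03247076,
       -0.07891091]), 'effort': array([ 1.39592303e-03, -4.12456834e+01, -2.31975800e+01,  7.30003905e-02,
        4.57438873e-02, -1.51195741e-04]), 'ee_pos': array([ 193.63625633, -540.80416568,  178.02961664]), 'ee_rot': array([179.18193653,  89.89819914, 108.88094513]), 'force': array([ 0.19095461, -0.69710516, -0.51357321]), 'torque': array([ 0.05363543, -0.00905736, -0.0131687 ]), 'gripper_width': 91.39287810286507}
scene {'mtx': array([[475.42519243,   0.        , 272.65771243],
       [  0.        , 475.42519243, 204.30058035],
       [  0.        ,   0.        ,   1.        ]]), 'camera_from_world': array([[-6.66681954e-01,  7.45211059e-01, -1.39875044e-02,
         3.16485460e+02],
       [-6.23456073e-01, -5.47276549e-01,  5.58382399e-01,
         2.36350474e+02],
       [ 4.08457706e-01,  3.80984064e-01,  8.29465759e-01,
        -1.79962141e+03],
  
[... 446 characters left out ...]
    [-2.09110135e-01,  1.31197683e-02,  9.77804082e-01,
        -1.30914998e+03],
       [ 0.00000000e+00,  0.00000000e+00,  0.00000000e+00,
         1.00000000e+00]])}
wrist {'mtx': array([[310.49161894,   0.        , 280.67260588],
       [  0.        , 310.49161894, 209.17352229],
       [  0.        ,   0.        ,   1.        ]]), 'camera_from_world': array([[ 3.36328593e-01, -9.41744498e-01, -6.15029145e-04,
        -5.75338493e+02],
       [ 9.01925972e-01,  3.22295817e-01, -2.87497735e-01,
         3.26687643e+01],
       [ 2.70947631e-01,  9.61389980e-02,  9.57781120e-01,
        -3.92273125e+02],
       [ 0.00000000e+00,  0.00000000e+00,  0.00000000e+00,
         1.00000000e+00]])}
```

View pics/top0.png

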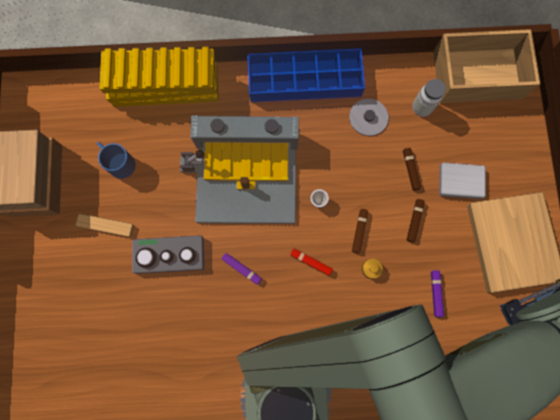

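View pics/scene0.png

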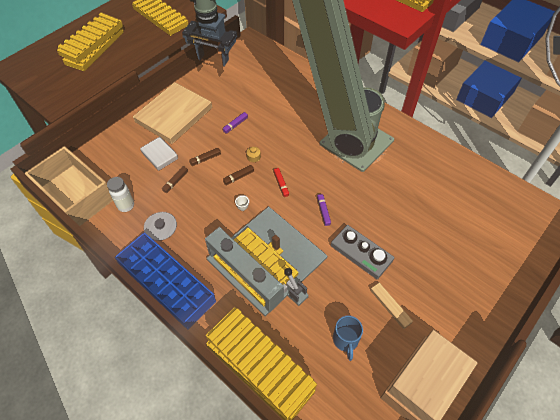

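Top view: press at (245,170) with its grip near (245,183) and lever near (190,160), keys at (145,257),(166,257),(187,255), and three brown cigars at (412,168),(416,221),(361,231). Red and purple look-alikes are also present.

```bash
cat > h.py <<'E'
from workcell import env
import cv2,numpy as np
def cal(n):
    c=env.get_calibration(n); return c["mtx"],c["camera_from_world"]
def p2w(n,uv,z,C=None):
    K,T=C or cal(n); uv=np.atleast_2d(np.array(uv,float))
    R=T[:3,:3];t=T[:3,3];o=-R.T@t
    d=np.c_[(uv[:,0]-K[0,2])/K[0,0],-(uv[:,1]-K[1,2])/K[1,1],-np.ones(len(uv))]@R
    return o+d*((z-o[2])/d[:,2])[:,None]
def w2p(n,P,C=None):
    K,T=C or cal(n);P=np.atleast_2d(np.array(P,float))
    c=P@T[:3,:3].T+T[:3,3]
    return np.c_[K[0,2]+K[0,0]*c[:,0]/-c[:,2],K[1,2]-K[1,1]*c[:,1]/-c[:,2]]
def dep(n,d,C=None):
    K,T=C or cal(n);v,u=np.mgrid[:d.shape[0],:d.shape[1]]
    c=np.stack([(u-K[0,2])/K[0,0]*d,-(v-K[1,2])/K[1,1]*d,-d],-1)
    return (c-T[:3,3])@T[:3,:3]
def blobs(m,amin):
    n,l,s,c=cv2.connectedComponentsWithStats(m.astype(np.uint8))
    return [(i,s[i],c[i],l==i) for i in range(1,n) if s[i,4]>=amin]
E
python3 - <<'E'
from h import *
f=np.load("pics/top0.npz");p=f["p"];d=f["d"]
W=dep("top",d); np.save("pics/W0.npy",W)
hsv=cv2.cvtColor(p,cv2.COLOR_RGB2HSV)
for u,v in [(412,160),(414,228),(361,225),(100,220)]: print(hsv[v,u],p[v,u],W[v,u])
# cigars: raised 22mm, dark brown
m=(W[...,2]>12)&(W[...,2]<32)&(d>0)
cv2.imwrite("pics/m0.png",m.astype(np.uint8)*255)
for i,s,c,mm in blobs(m,60):
    if s[4]>3000: continue
    P=W[mm]; ctr=P.mean(0); r=cv2.minAreaRect(P[:,:2].astype(np.float32))
    print(s,c.round(1),ctr.round(1),np.median(P[:,2]).round(1),np.round(r[1],0),np.round(r[2],1),p[mm].mean(0).round())
cv2.imwrite("pics/topcrop.png",cv2.resize(p[100:300,90:290,::-1],None,fx=3,fy=3,interpolation=cv2.INTER_CUBIC))
E
```

```text
[ 11 207  69] [69 33 13] [ 598.87125699 -378.81292971   24.67499992]
[ 11 195  77] [77 39 18] [ 411.43162959 -365.43625192   19.93434775]
[ 11 194  83] [83 44 20] [ 426.82454832 -224.10836771   21.58462686]
[ 16 132 209] [209 157 101] [478.24261781 474.69863646  17.83788134]
[533  42  27 152 580] [547.3 114.2] [ 714.7 -773.    22.1] 22.0 [446.  14.] 0.9 [36. 20. 10.]
[448  45  74  38 427] [494.2  54.8] [ 901.2 -649.8   20.9] 20.6 [226.  99.] 60.8 [98. 73. 46.]
[361  47  80  33 316] [405.3  53.4] [ 918.3 -393.9   22.4] 22.3 [238.  93.] 65.3 [49. 32. 22.]
[481  51  17  17  64] [489.6  60.3] [ 888.3 -637.5   13.8] 13.1 [40. 52.] 18.4 [131.  98.  63.]
[339  55  20  14  73] [349.6  58. ] [ 912.2 -232.5   22.9] 23.0 [64. 31.] 56.2 [22. 36. 77.]
[215  56  32   5 108] [231.2  58. ] [930.3 106.9  22.3] 22.3 [91.  8.] 89.6 [46. 33. 25.]
[294  57  20   6  67] [303.8  59.2] [ 915.7 -101.1   22. ] 21.5 [55. 10.] 84.7 [22. 37. 77.]
[317  56  19   5  64] [326.3  58.1] [ 915.6 -165.7   22.3] 22.5 [52.  9.] 86.2 [22. 35. 74.]
[250  59  20   5  64] [260.   61.2] [915.7  24.9  22.5] 22.4 [55.  7.] 89.6
[... 2224 characters left out ...]
9 [152.  35.] 75.9 [178. 133.  84.]
[ 132  236   72   38 1118] [169.5 253.7] [376.5 286.6  28.8] 29.4 [ 91. 185.] 0.4 [100.  93.  91.]
[290 249  43  27 383] [310.9 261.9] [335.7 -83.6  22.1] 22.2 [119.  23.] 58.8 [173.  40.  20.]
[221 253  40  32 375] [240.8 268.7] [327.8 101.4  22.2] 22.2 [119.  22.] 51.8 [117.  60. 127.]
[362 259  18  20  95] [368.3 270.4] [ 305.2 -231.9   28.1] 29.6 [51. 37.] 25.1 [160. 113.  36.]
[431 271  12  46 415] [436.6 293.5] [ 236.6 -405.4   21.9] 22.1 [ 23. 116.] 88.3 [107.  49. 130.]
[311 388  17  32 227] [320.2 401.8] [-14.  -84.9  14.4] 14.1 [76. 35.] 1.8 [70. 75. 65.]
[245 395  12  25 144] [250.7 408.1] [-19.3  89.8  14.6] 14.1 [28. 57.] 88.3 [115. 120. 103.]
```

View pics/topcrop.png

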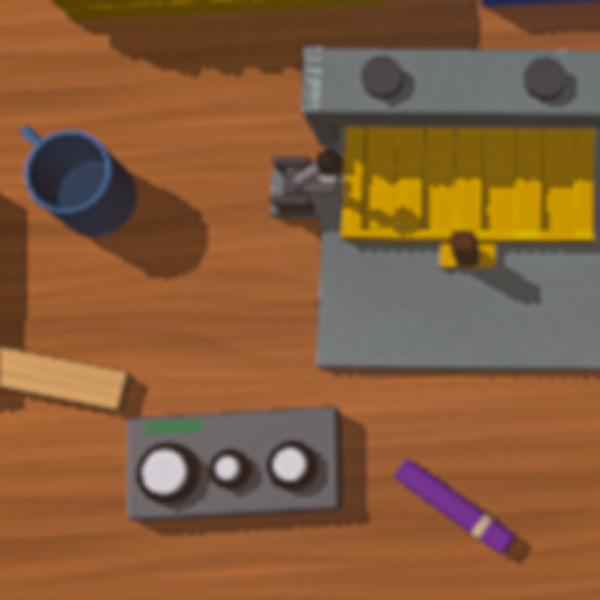

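View pics/wrist0.png

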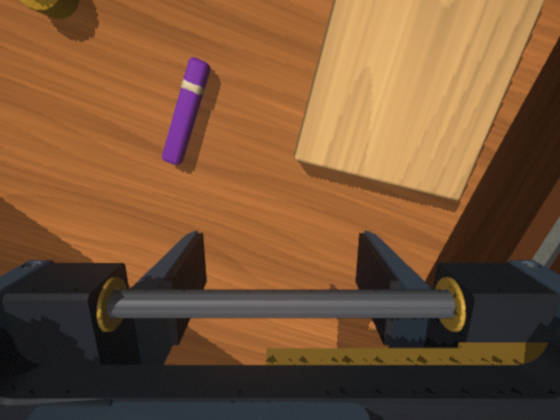

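Run:
```python
from h import *
f=np.load("pics/top0.npz");p=f["p"];d=f["d"];W=np.load("pics/W0.npy")
hsv=cv2.cvtColor(p,cv2.COLOR_RGB2HSV)
z=W[...,2]
m=(z>12)&(z<32)
for i,s,c,mm in blobs(m,60):
    P=W[mm]
    if 330<s[4]<420 and P[:,0].mean()<600:
        q=P[:,:2]-P[:,:2].mean(0); w,v=np.linalg.eigh(q.T@q); e=v[:,1]; print("bar",P.mean(0).round(1), "yaw",np.degrees(np.arctan2(e[1],e[0])).round(1),p[mm].mean(0).round())
# keys
m=(z>40)&(z<56)&(W[:,:,0]<430)&(W[:,:,1]>200)&(W[:,:,1]<400)
m2=(hsv[...,1]<40)&(hsv[...,2]>170)
for i,s,c,mm in blobs(m2,20):
    if 120<c[0]<210 and c[1]>230: print("key",s,c, p2w("top",c,48).round(1), np.median(z[mm]))
# press base z 16
m=(np.abs(z-16)<4)&(W[:,:,0]>450)&(W[:,:,0]<720)&(W[:,:,1]>-100)&(W[:,:,1]<220)&(hsv[...,1]<80)
for i,s,c,mm in blobs(m,300):
    P=W[mm];r=cv2.minAreaRect(P[:,:2].astype(np.float32));print("base",s,r)
# things high inside press area
reg=(W[:,:,0]>450)&(W[:,:,0]<780)&(W[:,:,1]>-100)&(W[:,:,1]<260)
for lo,hi in[(45,62),(62,95),(95,112),(105,130)]:
  for i,s,c,mm in blobs(reg&(z>lo)&(z<hi),8):
    P=W[mm];print(lo,s,c.round(1),P.mean(0).round(1),np.median(z[mm]).round(1),P[:,:2].min(0).round(),P[:,:2].max(0).round(),p[mm].mean(0).round())
# tray front edge
m=(hsv[...,0]>18)&(hsv[...,0]<32)&(hsv[...,1]>180)&reg&(np.abs(z-35)<3)
P=W[m];print("tray top",len(P),P.min(0),P.max(0),cv2.minAreaRect(P[:,:2].astype(np.float32)))
```

```text
bar [ 574.8 -374.8   22.3] yaw -171.9 [81. 47. 25.]
bar [ 431.4 -369.7   22.1] yaw 160.9 [82. 48. 25.]
bar [ 411.2 -218.1   22.3] yaw 164.2 [90. 53. 28.]
bar [335.7 -83.6  22.1] yaw 59.1 [173.  40.  20.]
bar [327.8 101.4  22.2] yaw 51.8 [117.  60. 127.]
bar [ 236.6 -405.4   21.9] yaw 178.1 [107.  49. 130.]
key [138 250  13  14 145] [144.04137931 256.83448276] [[369.5 348.4  48. ]] 52.91418285757533
key [181 250  10  10  76] [185.77631579 254.30263158] [[370.3 240.5  48. ]] 53.08853667441685
key [162 253   7   6  32] [165.  255.5] [[370.1 294.2  48. ]] 51.88699827315011
base [ 194  150  101   73 3318] ((549.1549072265625, 81.19429779052734), (198.4108428955078, 277.3471374511719), 0.12695856392383575)
45 [194 142   7   5  16] [197.2 144.4] [664.7 204.3  55.1] 56.8 [662. 196.] [670. 213.] [78. 61. 50.]
45 [291 145   7   2  12] [293.6 145.5] [647.6 -55.3  55.7] 56.3 [645. -65.] [649. -48.] [61. 56. 52.]
45 [180 152  22  18 211] [189.2 160.6] [621.1 227.   52.9] 52.9 [600. 195.] [647. 252.] [85. 74. 72.]
45 [241 185   8   3  13] [244.7 186.2] [541.6  80.6  56. ] 57.8 [540.  71.] [543.  9
[... 450 characters left out ...]
9  73] [243.9 181.2] [548.3  80.5  84.2] 87.4 [541.  70.] [560.  91.] [88. 59. 31.]
95 [190 136 108   6 238] [245.2 139.2] [655.7  71.6 104.3] 105.0 [646. -63.] [669. 214.] [63. 58. 55.]
95 [195 154   7   5  11] [197.4 156.9] [613.  196.3 108. ] 108.5 [609. 187.] [620. 204.] [95. 85. 83.]
105 [ 190  116  108   25 2367] [243.8 127.9] [682.2  73.1 117.2] 116.7 [646. -66.] [724. 214.] [102. 104. 104.]
105 [195 150   9   9  69] [199. 154.] [618.6 191.  114.2] 114.0 [609. 181.] [631. 202.] [63. 50. 41.]
tray top 1145 [542.43955589 -38.34124644  32.00307008] [674.8849556  190.93912467  37.99659138] ((605.5272216796875, 78.07837677001953), (226.8077850341797, 127.24771118164062), 86.77227020263672)
```

```bash
cat >> h.py <<'E'
from scipy.spatial.transform import Rotation as Ro
def Rt(th):
    t=np.radians(th);x=np.array([0,0,-1.]);z=np.array([np.cos(t),np.sin(t),0]);return np.c_[x,np.cross(z,x),z]
def now():
    s=env.state();R=Ro.from_euler('xyz',s["ee_rot"],degrees=True).as_matrix();th=np.degrees(np.arctan2(R[1,2],R[0,2]))
    print("t",round(s["time_s"],1),"pos",s["ee_pos"].round(1),"th",th.round(1),"F",s["force"].round(1),"w",round(s["gripper_width"],1),"q",s["qpos"].round(0));return s,R
def plan(pos,th,s=None):
    s,R=now();d=R.T@(np.array(pos)-s["ee_pos"]);r=Ro.from_matrix(R.T@Rt(th)).as_rotvec()/2/np.pi
    print("row:",(d/100).round(3),r.round(4),"deg",np.round(np.linalg.norm(r)*360,1))
E
python3 - <<'E'
from h import *
for th in (86.75,-93.25): plan([620,165,250],th)
E
```

```text
t 0.1 pos [ 193.7 -541.   178.2] th -70.3 F [ 0.3 -0.   0.4] w 91.1 q [-71.  18.  90.   0.  72.  -1.]
row: [-0.711  6.393 -5.21 ] [-4.362e-01 -0.000e+00 -3.000e-04] deg 157.0
t 0.1 pos [ 193.7 -541.   178.2] th -70.3 F [ 0.3 -0.   0.4] w 91.1 q [-71.  18.  90.   0.  72.  -1.]
row: [-0.711  6.393 -5.21 ] [ 0.0638 -0.0002  0.    ] deg 23.0
```

>>> send_rows(
  commands=[
    [[-0.8,1,-0.8,0.0638,0,0],[-0.8,1,-0.8,0.0638,0,0],[-0.8,1,-0.8,0.0638,0,0],[-0.8,1,-0.8,0.0638,0,0]],
  ],
  jaw=1,
)

```text
time_s: 0.65
ee_pos: [261.8, -431.9, 260.1]
ee_rot: [30.2, 89.8, -62.9]
force: [0.2, -1.4, -0.3]
gripper_width: 54.2
```

Run:
```python
from h import *
plan([620,165,250],-93.25)
p,d=env.grab_frame("top");cv2.imwrite("pics/top1.png",p[:,:,::-1])
p,d=env.grab_frame("scene");cv2.imwrite("pics/scene1.png",p[:,:,::-1])
```

```text
t 0.7 pos [ 261.8 -431.9  260.1] th -93.1 F [ 0.2 -1.4 -0.3] w 54.2 q [-60.   9.  90.  -0.  80.  33.]
row: [ 0.09   3.251 -6.155] [ 0.0004  0.0004 -0.0002] deg 0.2
```

View pics/top1.png

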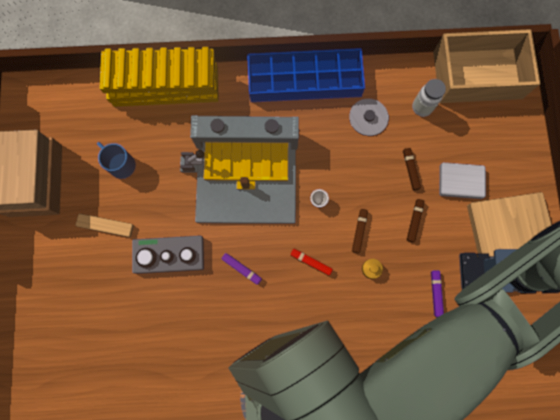

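View pics/scene1.png

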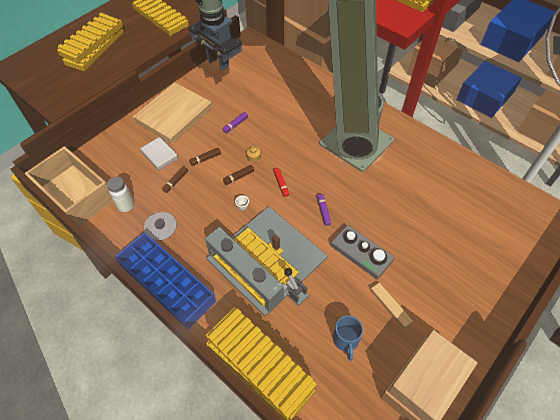

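Both views show only three brown cigars, and none under the arm. Moving to the lever.

>>> send_rows(
  commands=[
    [[0,0.5,-1,0,0,0],[0,0.5,-1,0,0,0],[0,0.5,-1,0,0,0]],
  ],
)

```text
time_s: 1.12
ee_pos: [316.9, -333.9, 257.8]
ee_rot: [-138.6, 89.9, 128.3]
force: [-0.1, -1.3, -0.7]
gripper_width: 16.0
```

>>> send_rows(
  commands=[
    [[0,0.5,-1,0,0,0],[0,0.5,-1,0,0,0],[0,0.5,-1,0,0,0]],
  ],
)

```text
time_s: 1.5
ee_pos: [372.7, -237.8, 258.0]
ee_rot: [-109.1, 89.9, 157.8]
force: [0.1, -0.4, -0.4]
gripper_width: 0.3
```

>>> send_rows(
  commands=[
    [[0,0.5,-1,0,0,0],[0,0.5,-1,0,0,0],[0,0.5,-1,0,0,0]],
  ],
)

```text
time_s: 1.88
ee_pos: [428.7, -141.5, 258.0]
ee_rot: [-79.6, 89.9, -172.8]
force: [-0.6, -0.2, 0.2]
gripper_width: 0.5
```

>>> send_rows(
  commands=[
    [[0,0.5,-1,0,0,0],[0,0.5,-1,0,0,0],[0,0.5,-1,0,0,0]],
  ],
)

```text
time_s: 2.25
ee_pos: [484.5, -45.0, 257.9]
ee_rot: [-57.2, 89.9, -150.4]
force: [-0.1, -1.4, -0.1]
gripper_width: 0.2
```

>>> send_rows(
  commands=[
    [[0,0.5,-1,0,0,0],[0,0.5,-1,0,0,0],[0,0.5,-1,0,0,0]],
  ],
)

```text
time_s: 2.62
ee_pos: [540.2, 51.6, 257.7]
ee_rot: [-45.1, 89.9, -138.3]
force: [-0.3, -0.4, -0.0]
gripper_width: 0.4
```

Run:
```python
from h import *
plan([620,160,190],-93.25)
C=cal("wrist");p,d=env.grab_frame("wrist");cv2.imwrite("pics/w1.png",p[:,:,::-1]);np.savez("pics/w1.npz",p=p,d=d,K=C[0],T=C[1])
```

```text
t 2.6 pos [540.2  51.6 257.7] th -93.2 F [-0.3 -0.4 -0. ] w 0.4 q [ 4. 13. 86. -0. 81. 98.]
row: [ 0.675  0.737 -1.128] [0.0001 0.0002 0.0002] deg 0.1
```

View pics/w1.png

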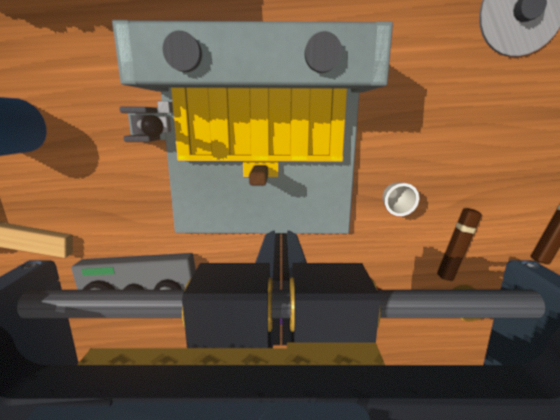

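The wrist view shows the knob at (152,127), the grip at (258,174), and the tray's near edge from (177,160) to (341,160).

Run:
```python
from h import *
f=np.load("pics/w1.npz");C=(f["K"],f["T"]);p=f["p"];d=f["d"]
W=dep("wrist",d,C)
print("knob wrist",p2w("wrist",[152,126],102.7,C).round(1),"top",p2w("top",[199,153.5],102.7).round(1), W[122:130,148:156,2].max())
ys=[(190,118),(230,118),(275,118),(330,118)]
print("grip depth",W[168:182,252:266,2].round(0).max(), W[166:174,254:263].reshape(-1,3).mean(0))
z=W[...,2]
m=(z>70)&(z<100);
for i,s,c,mm in blobs(m,20):
    if 230<c[0]<290: print(s,c,W[mm].mean(0).round(1),W[mm].min(0).round(1),W[mm].max(0).round(1))
    if 130<c[0]<170 and c[1]<150: print("kn",s,c,W[mm].max(0))
for zz in(82,87): print("gripc",zz,p2w("wrist",[258,172],zz,C).round(1))
# tray front edge & base
print("front",p2w("wrist",[(178,158.5),(341,158.5)],35,C).round(1))
print("base",p2w("wrist",[(176,232),(351,232)],16,C).round(1))
hsv=cv2.cvtColor(p,cv2.COLOR_RGB2HSV)
cv2.imwrite("pics/w1c.png",cv2.resize(p[90:190,110:360,::-1],None,fx=3.2,fy=3.2,interpolation=cv2.INTER_CUBIC))
```

```text
knob wrist [[618.7 190.7 102.7]] top [[623.6 192.7 102.7]] 118.87983349015458
grip depth 464.0 [557.53950215  78.26883724  69.32357514]
[248 170  19  16 281] [257.01779359 177.50533808] [550.4  78.9  86.5] [540.7  68.1  70.4] [558.4  90.7  91. ]
gripc 82 [[556.4  77.5  82. ]]
gripc 87 [[557.2  77.1  87. ]]
front [[573.3 189.7  35. ]
 [560.5 -34.2  35. ]]
base [[459.5 216.2  16. ]
 [443.9 -53.   16. ]]
```

View pics/w1c.png

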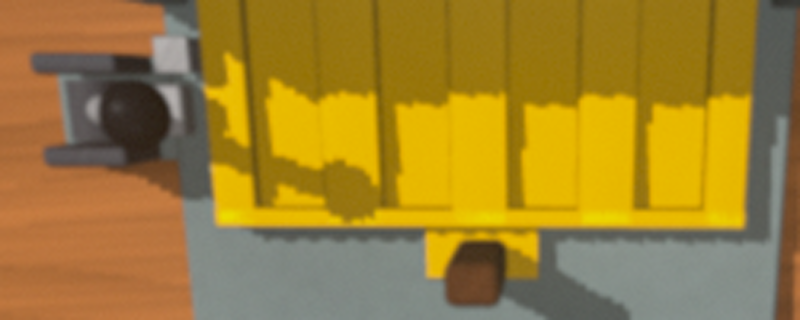

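>>> send_rows(
  commands=[
    [[0.3,0.74,-1,0,0,0],[0.3,0.74,-1,0,0,0],[0.3,0.74,-1,0,0,0]],
  ],
)

```text
time_s: 3.05
ee_pos: [619.5, 147.1, 225.9]
ee_rot: [-63.5, 89.7, -156.8]
force: [-0.5, -0.3, -0.4]
gripper_width: 0.3
```

Run:
```python
from h import *
plan([620,158,96],-93.25)
```

```text
t 3.0 pos [619.5 147.1 225.9] th -93.3 F [-0.5 -0.3 -0.4] w 0.3 q [ 12.  23.  76.  -0.  81. 106.]
row: [ 1.298  0.004 -0.112] [-0.0001  0.0003  0.0006] deg 0.3
```

>>> send_rows(
  commands=[
    [[0.9,0,-0.05,0,0,0],[0.9,0,-0.05,0,0,0],[0.9,0,-0.05,0,0,0]],
  ],
)

```text
time_s: 3.42
ee_pos: [617.0, 149.7, 137.1]
ee_rot: [-61.6, 89.7, -155.0]
force: [-0.4, -0.4, 0.6]
gripper_width: 0.3
```

>>> send_rows(
  commands=[
    [[0.4,0,0,0,0,0],[0.4,0,0,0,0,0],[0.4,0,-0.2,0,0,0],[0.4,0,-0.3,0,0,0],[0.4,0,-0.4,0,0,0],[0.4,0,-0.5,0,0,0]],
  ],
)

```text
time_s: 4.18
ee_pos: [622.0, 204.2, 99.3]
ee_rot: [99.3, 90.0, 6.1]
force: [-0.1, -0.5, -0.6]
gripper_width: 0.9
```

>>> send_rows(
  commands=[
    [[0,0,-0.1,0,0,0],[0,0,-0.2,0,0,0],[0,0,-0.3,0,0,0],[0,0,-0.3,0,0,0]],
  ],
)

```text
time_s: 4.68
ee_pos: [623.5, 233.8, 98.7]
ee_rot: [-20.6, 90.0, -113.8]
force: [0.1, 0.3, 0.7]
gripper_width: 0.3
```

>>> send_rows(
  commands=[
    [[0.06,0,-0.1,0,0,0],[0.08,0,-0.15,0,0,0],[0.1,0,-0.2,0,0,0],[0.1,0,-0.2,0,0,0]],
  ],
)

```text
time_s: 5.18
ee_pos: [624.6, 253.3, 88.5]
ee_rot: [-52.7, 90.0, -146.0]
force: [0.0, 0.2, -0.6]
gripper_width: -0.0
```

>>> send_rows(
  commands=[
    [[0,0,-0.03,0,0,0],[0,0,-0.06,0,0,0],[0,0,-0.09,0,0,0],[0,0,-0.09,0,0,0]],
  ],
)

```text
time_s: 5.68
ee_pos: [625.2, 262.2, 88.8]
ee_rot: [61.0, 90.0, -32.2]
force: [-0.1, -0.4, 0.6]
gripper_width: 0.5
```

Run:
```python
from h import *
now()
for n in("top","wrist","scene"):
    C=cal(n);p,d=env.grab_frame(n);cv2.imwrite(f"pics/{n}2.png",p[:,:,::-1])
    if n=="scene": cv2.imwrite("pics/s2c.png",cv2.resize(p[190:330,190:370,::-1],None,fx=4,fy=4,interpolation=cv2.INTER_CUBIC))
```

```text
t 5.7 pos [625.2 262.2  88.8] th -93.3 F [-0.1 -0.4  0.6] w 0.5 q [ 22.  31.  82.  -0.  67. 115.]
```

View pics/s2c.png

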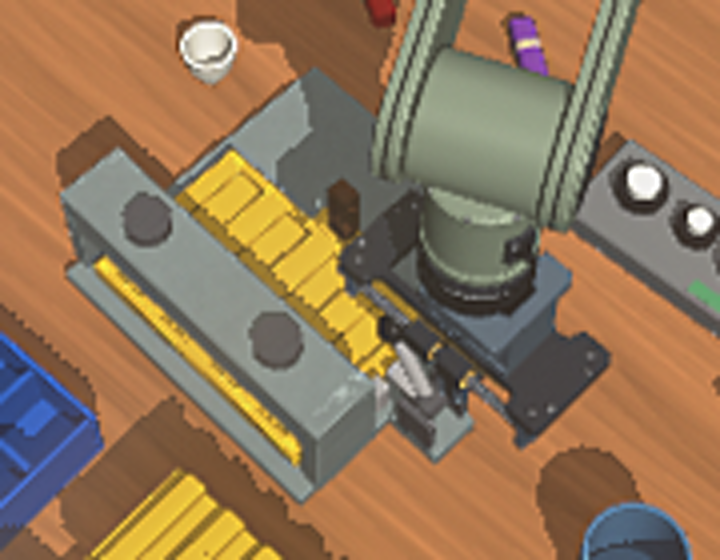

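View pics/wrist2.png

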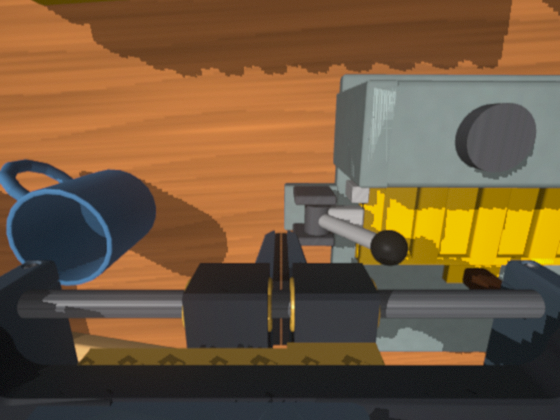

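Run:
```python
from h import *
s,R=now()
print(w2p("wrist",s["ee_pos"]), w2p("wrist",[[621,191.5,102.7],[621,191.5,114.7]]))
print(p2w("wrist",[389,247],102.7),p2w("wrist",[280,235],88))
p,d=env.grab_frame("wrist");W=dep("wrist",d);print(W[240:255:3,382:396:3].round(0))
p=cv2.imread("pics/top2.png");cv2.imwrite("pics/t2c.png",cv2.resize(p[100:220,140:300],None,fx=4,fy=4))
```

```text
t 5.8 pos [625.2 261.9  88.8] th -93.3 F [-0.4 -0.2 -0.6] w 0.3 q [ 22.  31.  82.  -0.  67. 115.]
[[279.24276733 235.33388146]] [[384.52003147 243.06164362]
 [390.61279315 250.49003332]]
[[617.9545233  188.38218051 102.7       ]] [[625.08337905 261.41336762  88.        ]]
[[[628. 196. 113.]
  [628. 195. 114.]
  [628. 193. 113.]
  [628. 191. 113.]
  [628. 190. 115.]]

 [[626. 197. 114.]
  [626. 195. 114.]
  [627. 194. 116.]
  [627. 192. 116.]
  [626. 190. 116.]]

 [[625. 197. 115.]
  [624. 195. 115.]
  [625. 194. 116.]
  [625. 192. 117.]
  [624. 190. 116.]]

 [[623. 197. 116.]
  [623. 196. 116.]
  [623. 194. 117.]
  [624. 192. 118.]
  [623. 190. 117.]]

 [[621. 197. 116.]
  [621. 196. 117.]
  [622. 194. 118.]
  [621. 192. 117.]
  [621. 190. 118.]]]
```

View pics/t2c.png

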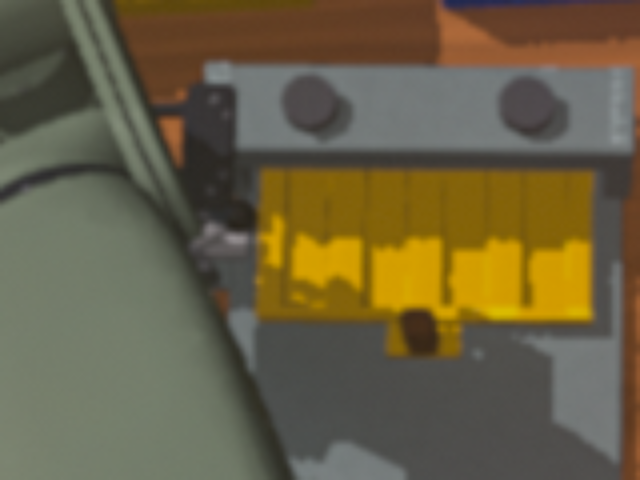

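The lever is still locked: the ball is at (389,247) in the wrist view, so the sweep missed it. I'll redo it slowly and check each step.

>>> send_rows(
  commands=[
    [[-0.7,0,0,0,0,0],[-0.7,0,0,0,0,0],[-0.7,0,1,0,0,0],[-0.7,0,1,0,0,0],[-0.7,0,1,0,0,0]],
  ],
)

```text
time_s: 6.5
ee_pos: [619.2, 159.6, 158.8]
ee_rot: [-34.0, 90.0, -127.5]
force: [0.2, 0.3, 0.2]
gripper_width: 0.5
```

Run:
```python
from h import *
plan([622,155,93],-93.25)
```

```text
t 6.5 pos [619.2 159.6 158.8] th -93.5 F [0.2 0.3 0.2] w 0.5 q [ 13.  25.  82.  -0.  73. 107.]
row: [0.658 0.031 0.043] [-0.0006  0.0001  0.0001] deg 0.2
```

>>> send_rows(
  commands=[
    [[0.66,0.03,0.04,0,0,0],[0.66,0.03,0.04,0,0,0],[0.66,0.03,0.04,0,0,0],[0.66,0.03,0.04,0,0,0]],
  ],
)

```text
time_s: 7.0
ee_pos: [623.8, 159.0, 95.1]
ee_rot: [107.3, 89.8, 14.0]
force: [1.2, 0.2, 0.7]
gripper_width: 0.2
```

>>> send_rows(
  commands=[
    [[0,0,-0.1,0,0,0],[0,0,-0.2,0,0,0],[0,0,-0.3,0,0,0],[0,0,-0.3,0,0,0]],
  ],
)

```text
time_s: 7.5
ee_pos: [623.9, 189.1, 92.8]
ee_rot: [112.5, 90.0, 19.3]
force: [0.8, 0.4, 0.2]
gripper_width: 0.3
```

Run:
```python
from h import *
now()
for n in("wrist","scene"):
    p,d=env.grab_frame(n);cv2.imwrite(f"pics/{n}3.png",p[:,:,::-1])
    if n=="scene": cv2.imwrite("pics/s3c.png",cv2.resize(p[190:330,190:370,::-1],None,fx=4,fy=4,interpolation=cv2.INTER_CUBIC))
```

```text
t 7.5 pos [623.9 189.1  92.8] th -93.2 F [0.8 0.4 0.2] w 0.3 q [ 16.  29.  86.   0.  65. 109.]
```

View pics/s3c.png

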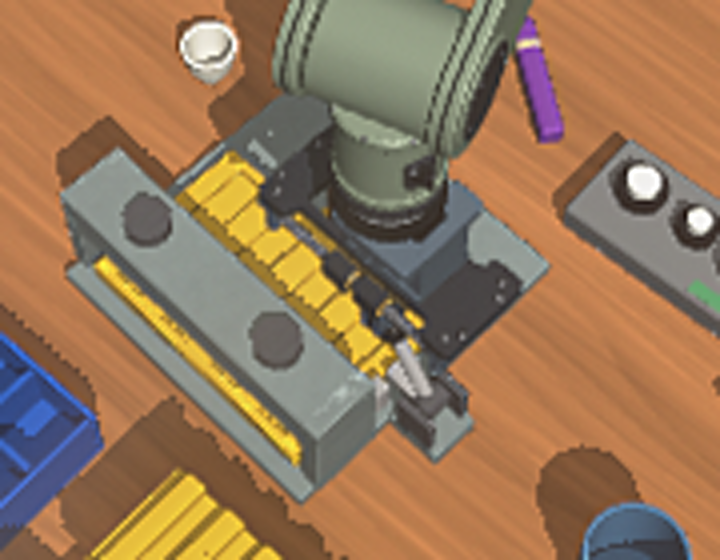

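View pics/wrist3.png

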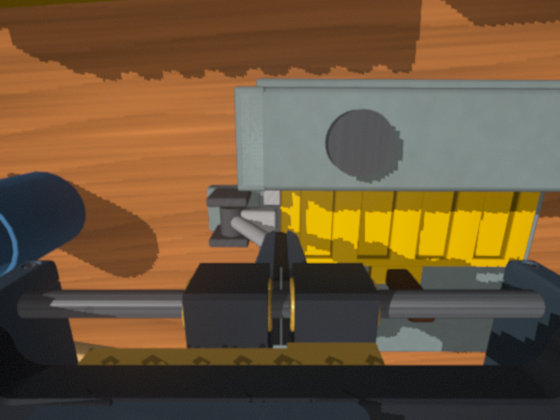

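Run:
```python
from h import *
s,R=now()
K,T=cal("wrist");print("wristcam",-T[:3,:3].T@T[:3,3]); K,T=cal("scene");print("scenecam",-T[:3,:3].T@T[:3,3])
print("scene tcp",(w2p("scene",s["ee_pos"])-[190,190])*4,"ball",(w2p("scene",[621,191.5,102.7])-[190,190])*4)
p=cv2.imread("pics/wrist3.png");cv2.imwrite("pics/w3c.png",cv2.resize(p[180:280,200:330],None,fx=6,fy=6,interpolation=cv2.INTER_CUBIC))
p=cv2.imread("pics/scene3.png");cv2.imwrite("pics/s3d.png",cv2.resize(p[240:310,260:320],None,fx=8,fy=8,interpolation=cv2.INTER_CUBIC))
```

```text
t 7.6 pos [623.8 188.1  92.7] th -93.2 F [0.9 0.8 1.1] w 0.5 q [ 16.  29.  86.  -0.  65. 109.]
wristcam [705.10392806 182.66268623 299.21199128]
scenecam [1093.41851678  579.12768551 1365.1772383 ]
scene tcp [[384.37670763 334.72859714]] ball [[390.57675604 328.89123195]]
```

View pics/w3c.png

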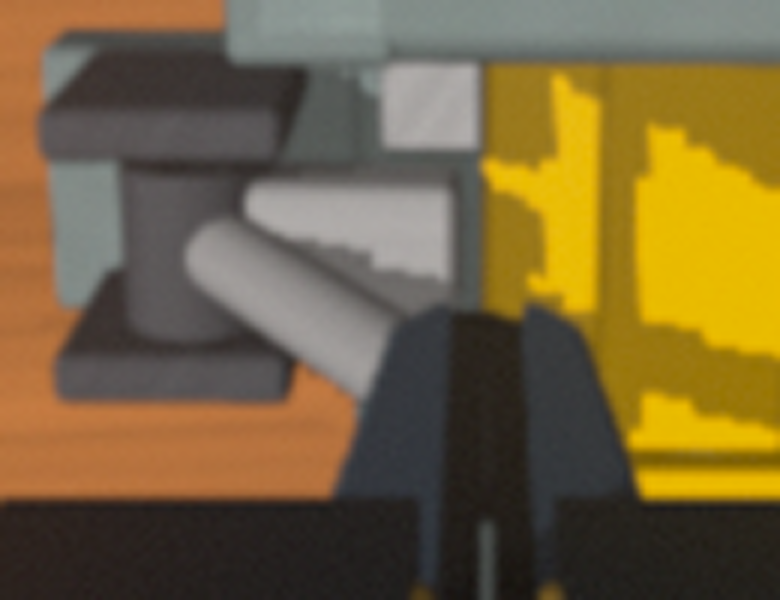

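View pics/s3d.png

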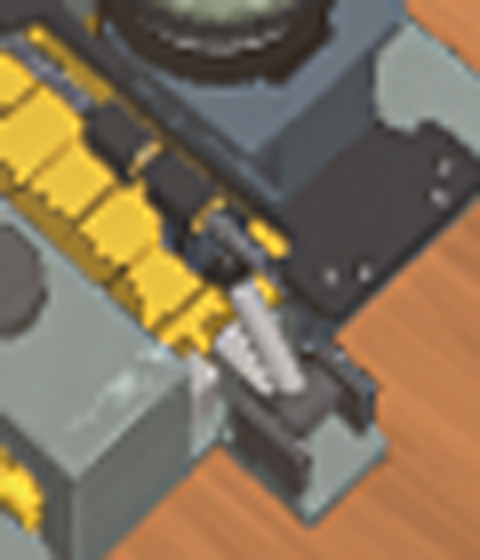

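Run:
```python
from h import *
now()
for x in (621,):
  for a in (36,25,15,0,-20):
    s,c=np.sin(np.radians(a)),np.cos(np.radians(a))
    P=[[x,236-r*s,42+r*c] for r in (0,20,40,75)]
    print(a,((w2p("wrist",P)-[200,180])*6).round(0).tolist(), w2p("scene",[P[-1]]).round(1))
p,d=env.grab_frame("scene");W=dep("scene",d)
for v in range(266,282,3): print([W[v,u].round(0).tolist() for u in range(282,297,3)])
```

```text
t 7.6 pos [623.8 188.1  92.7] th -93.2 F [0.9 0.8 1.1] w 0.5 q [ 16.  29.  86.  -0.  65. 109.]
36 [[149.0, 240.0], [215.0, 273.0], [288.0, 310.0], [443.0, 389.0]] [[287.8 272.3]]
25 [[149.0, 240.0], [188.0, 279.0], [233.0, 324.0], [330.0, 422.0]] [[291.  273.8]]
15 [[149.0, 240.0], [163.0, 283.0], [179.0, 334.0], [214.0, 445.0]] [[294.3 275.7]]
0 [[149.0, 240.0], [124.0, 287.0], [95.0, 342.0], [30.0, 465.0]] [[299.5 279.4]]
-20 [[149.0, 240.0], [76.0, 287.0], [-9.0, 341.0], [-193.0, 459.0]] [[306.4 285.5]]
[[664.0, 207.0, 228.0], [659.0, 213.0, 229.0], [647.0, 213.0, 211.0], [654.0, 230.0, 243.0], [652.0, 238.0, 251.0]]
[[664.0, 207.0, 211.0], [643.0, 200.0, 169.0], [659.0, 224.0, 225.0], [580.0, 171.0, 33.0], [576.0, 180.0, 39.0]]
[[641.0, 187.0, 130.0], [641.0, 198.0, 145.0], [626.0, 197.0, 120.0], [660.0, 235.0, 223.0], [582.0, 185.0, 34.0]]
[[612.0, 162.0, 29.0], [632.0, 191.0, 100.0], [628.0, 199.0, 104.0], [618.0, 202.0, 94.0], [661.0, 246.0, 223.0]]
[[618.0, 168.0, 26.0], [616.0, 178.0, 37.0], [611.0, 185.0, 38.0], [624.0, 208.0, 92.0], [589.0, 192.0, 13.0]]
[[630.0, 177.0, 36.0], [624.0, 184.0, 37.0], [622.0, 195.0, 49.0], [628.0, 211.0, 82.0], [620.0, 216.0, 76.0]]
```

>>> send_rows(
  commands=[
    [[0,0,-0.1,0,0,0],[0,0,-0.2,0,0,0],[0,0,-0.2,0,0,0]],
  ],
)

```text
time_s: 8.02
ee_pos: [625.1, 208.9, 92.7]
ee_rot: [136.0, 90.0, 42.8]
force: [-1.0, 0.2, 0.5]
gripper_width: 0.2
```

Run:
```python
from h import *
now()
p,d=env.grab_frame("wrist");p=p[:,:,::-1];np.save("pics/w4d.npy",d)
a=cv2.resize(p[180:280,200:330],None,fx=6,fy=6,interpolation=cv2.INTER_CUBIC);cv2.imwrite("pics/w4c.png",a)
W=dep("wrist",d)
for v in range(232,262,4): print(v,[W[v,u].round(0).tolist() for u in range(262,308,6)])
```

```text
t 8.0 pos [625.1 208.9  92.7] th -93.2 F [-1.   0.2  0.5] w 0.2 q [ 17.  29.  85.   0.  66. 111.]
232 [[613.0, 224.0, 52.0], [621.0, 217.0, 73.0], [642.0, 210.0, 131.0], [625.0, 208.0, 85.0], [625.0, 203.0, 87.0], [641.0, 200.0, 130.0], [611.0, 193.0, 50.0], [631.0, 191.0, 103.0]]
236 [[607.0, 225.0, 46.0], [643.0, 214.0, 138.0], [643.0, 210.0, 138.0], [622.0, 208.0, 86.0], [640.0, 204.0, 133.0], [642.0, 200.0, 138.0], [629.0, 196.0, 106.0], [631.0, 192.0, 111.0]]
240 [[706.0, 203.0, 299.0], [643.0, 213.0, 144.0], [642.0, 210.0, 141.0], [619.0, 208.0, 88.0], [640.0, 204.0, 139.0], [642.0, 200.0, 143.0], [641.0, 197.0, 143.0], [629.0, 192.0, 113.0]]
244 [[642.0, 216.0, 147.0], [643.0, 213.0, 149.0], [640.0, 210.0, 142.0], [586.0, 210.0, 17.0], [641.0, 204.0, 145.0], [642.0, 201.0, 149.0], [642.0, 197.0, 149.0], [627.0, 192.0, 114.0]]
248 [[642.0, 216.0, 153.0], [643.0, 213.0, 154.0], [641.0, 210.0, 150.0], [582.0, 210.0, 17.0], [641.0, 204.0, 151.0], [642.0, 201.0, 154.0], [641.0, 198.0, 153.0], [625.0, 193.0, 118.0]]
252 [[643.0, 216.0, 160.0], [642.0, 213.0, 158.0], [641.0, 210.0, 156.0], [577.0, 211.0, 17.0], [641.0, 204.0, 156.0], [642.0, 201.0, 159.0], [642.0, 198.0, 159.0], [622.0, 193.0, 117.0]]
256 [[643.0, 215.0, 165.0], [642.0, 213.0, 163.0], [641.0, 210.0, 160.0], [573.0, 211.0, 17.0], [641.0, 204.0, 161.0], [642.0, 201.0, 163.0], [642.0, 198.0, 163.0], [642.0, 195.0, 163.0]]
260 [[642.0, 215.0, 167.0], [643.0, 212.0, 168.0], [641.0, 210.0, 165.0], [569.0, 211.0, 16.0], [641.0, 204.0, 165.0], [642.0, 201.0, 168.0], [642.0, 198.0, 167.0], [642.0, 196.0, 168.0]]
```

View pics/w4c.png

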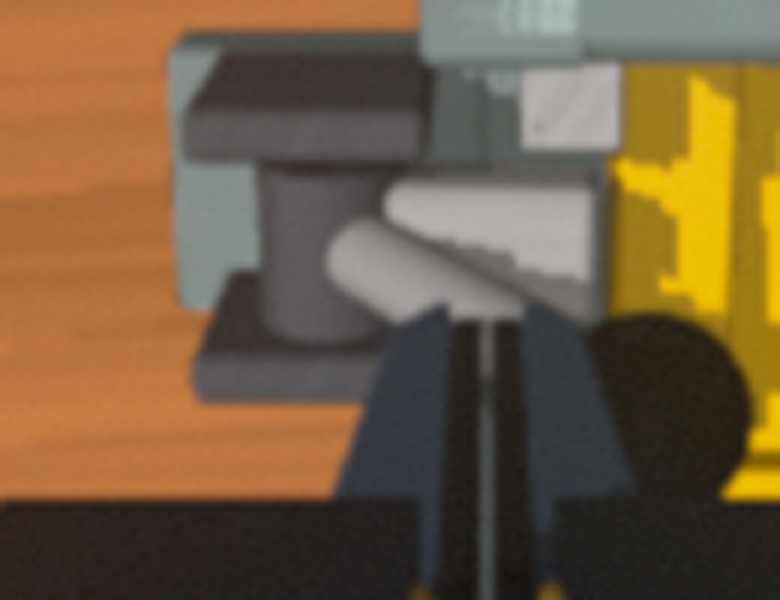

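Depth puts the visible fingertips at z≈131 while the reported TCP is at z≈93, so the fingers pass above the ball. I'll back off and check this with a second view.

>>> send_rows(
  commands=[
    [[-0.8,0,0,0,0,0],[-0.8,0,0,0,0,0],[-0.8,0,0.6,0,0,0],[-0.8,0,0.6,0,0,0]],
  ],
)

```text
time_s: 8.57
ee_pos: [621.5, 144.6, 173.4]
ee_rot: [12.6, 89.9, -80.9]
force: [0.1, 0.7, -0.3]
gripper_width: 0.4
```

Run:
```python
from h import *
s,R=now()
p,d=env.grab_frame("wrist");C=cal("wrist");W=dep("wrist",d)
for v in range(226,262,4): print(v,[W[v,u].round(0).tolist() for u in range(268,296,4)])
p,d=env.grab_frame("scene")
uv=w2p("scene",[s["ee_pos"],s["ee_pos"]+[0,0,36]]);print(uv)
u,v=uv[0].astype(int)
a=cv2.resize(p[v-45:v+25,u-40:u+40,::-1],None,fx=8,fy=8,interpolation=cv2.INTER_CUBIC)
for q,c in zip(uv,[(0,0,255),(0,255,0)]): cv2.circle(a,tuple(int(t) for t in ((q-[u-40,v-45])*8)),5,c,-1)
cv2.imwrite("pics/s5.png",a)
W=dep("scene",d)
```

```text
t 8.6 pos [621.5 144.6 173.4] th -93.5 F [ 0.1  0.7 -0.3] w 0.4 q [ 12.  24.  81.  -0.  74. 106.]
226 [[577.0, 163.0, 28.0], [576.0, 159.0, 26.0], [576.0, 154.0, 26.0], [576.0, 149.0, 26.0], [579.0, 144.0, 35.0], [579.0, 139.0, 36.0], [578.0, 135.0, 35.0]]
230 [[575.0, 163.0, 34.0], [575.0, 158.0, 37.0], [575.0, 154.0, 36.0], [574.0, 149.0, 36.0], [574.0, 144.0, 35.0], [574.0, 140.0, 36.0], [573.0, 135.0, 35.0]]
234 [[639.0, 152.0, 214.0], [639.0, 149.0, 216.0], [637.0, 147.0, 211.0], [569.0, 149.0, 36.0], [637.0, 143.0, 211.0], [638.0, 140.0, 215.0], [638.0, 138.0, 215.0]]
238 [[639.0, 151.0, 220.0], [639.0, 149.0, 221.0], [638.0, 147.0, 218.0], [556.0, 150.0, 16.0], [637.0, 143.0, 218.0], [639.0, 140.0, 221.0], [638.0, 138.0, 221.0]]
242 [[639.0, 151.0, 226.0], [639.0, 149.0, 226.0], [638.0, 147.0, 224.0], [551.0, 150.0, 16.0], [637.0, 143.0, 223.0], [638.0, 141.0, 226.0], [638.0, 138.0, 226.0]]
246 [[638.0, 151.0, 230.0], [639.0, 149.0, 232.0], [637.0, 147.0, 228.0], [546.0, 151.0, 17.0], [637.0, 143.0, 228.0], [638.0, 141.0, 231.0], [638.0, 139.0, 232.0]]
250 [[639.0, 151.0, 237.0], [639.0, 149.0, 236.0], [638.0, 147.0, 234.0], [540.0, 151.0, 16.0], [637.0, 143.0, 234.0], [638.0, 141.0, 236.0], [638.0, 139.0, 237.0]]
254 [[639.0, 151.0, 241.0], [639.0, 149.0, 241.0], [638.0, 147.0, 239.0], [535.0, 151.0, 17.0], [637.0, 143.0, 239.0], [639.0, 141.0, 242.0], [638.0, 139.0, 242.0]]
258 [[639.0, 150.0, 246.0], [639.0, 149.0, 246.0], [638.0, 147.0, 243.0], [529.0, 152.0, 17.0], [637.0, 143.0, 243.0], [639.0, 141.0, 246.0], [638.0, 139.0, 246.0]]
[[275.30648581 251.39844443]
 [275.18476365 245.20967228]]
```

View pics/s5.png

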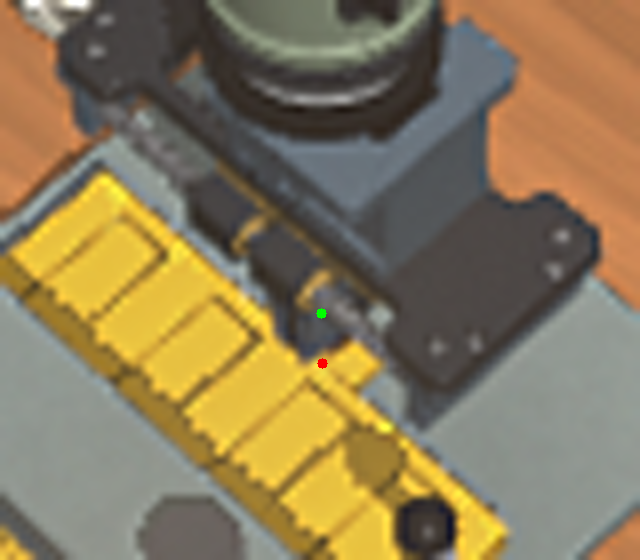

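Run:
```python
from h import *
s,R=now()
e=s["ee_pos"]
for dz in (0,20,30,36,40): 
    P=[[639,154,e[2]+dz],[639,136,e[2]+dz],[605,154,e[2]+dz]]
    print(dz,w2p("wrist",P).round(1).tolist(),((w2p("scene",P)-[235,206])*8).round(0).tolist())
d=np.load("pics/wrist0.npz")
```

```text
t 8.7 pos [621.7 147.5 172.9] th -93.4 F [1.  0.8 0.3] w 0.3 q [ 12.  24.  81.   0.  74. 106.]
0 [[268.4, 212.6], [294.3, 211.2], [271.7, 257.1]] [[309.0, 413.0], [271.0, 383.0], [373.0, 349.0]]
20 [[267.3, 222.0], [295.6, 220.4], [270.9, 270.2]] [[309.0, 386.0], [270.0, 355.0], [373.0, 321.0]]
30 [[266.6, 227.4], [296.4, 225.8], [270.5, 277.7]] [[308.0, 372.0], [269.0, 342.0], [373.0, 307.0]]
36 [[266.2, 231.0], [296.9, 229.2], [270.2, 282.5]] [[308.0, 364.0], [269.0, 333.0], [373.0, 299.0]]
40 [[265.8, 233.4], [297.2, 231.7], [270.0, 285.9]] [[308.0, 358.0], [269.0, 328.0], [373.0, 293.0]]
```

Two views agree that the real fingertips are about 39 mm above the reported TCP. I'll use tip z = TCP z + 39 and check it by contact later.

>>> send_rows(
  commands=[
    [[0.9,0,0,0,0,0],[0.9,0,0,0,0,0],[0.9,0,0,0,0,0]],
  ],
)

```text
time_s: 9.05
ee_pos: [619.8, 148.6, 80.1]
ee_rot: [-76.2, 89.7, -169.4]
force: [-0.4, 0.4, 1.0]
gripper_width: 0.3
```

>>> send_rows(
  commands=[
    [[0.28,0,0,0,0,0],[0.28,0,0,0,0,0],[0.28,0,-0.1,0,0,0],[0.28,0,-0.2,0,0,0],[0.28,0,-0.3,0,0,0],[0.28,0,-0.4,0,0,0],[0.28,0,-0.5,0,0,0],[0.28,0,-0.5,0,0,0]],
  ],
)

```text
time_s: 10.05
ee_pos: [624.5, 199.5, 54.7]
ee_rot: [177.3, 89.9, 84.1]
force: [-0.1, -0.2, -0.5]
gripper_width: 0.5
```

Run:
```python
from h import *
now()
p,d=env.grab_frame("wrist");cv2.imwrite("pics/w6.png",p[:,:,::-1])
```

```text
t 10.1 pos [624.5 199.5  54.7] th -93.2 F [-0.1 -0.2 -0.5] w 0.5 q [ 17.  31.  88.   0.  61. 110.]
```

View pics/w6.png

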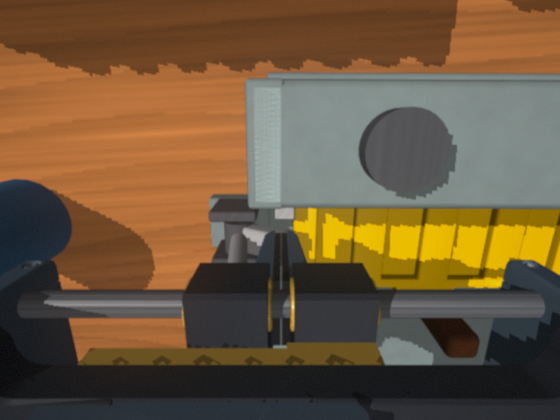

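Stem is now nearly vertical at (238,245), so the lever is moving. Continuing.

>>> send_rows(
  commands=[
    [[0,0,-0.1,0,0,0],[0,0,-0.2,0,0,0],[0,0,-0.3,0,0,0],[0,0,-0.4,0,0,0],[0,0,-0.48,0,0,0],[0,0,-0.48,0,0,0]],
  ],
)

```text
time_s: 10.85
ee_pos: [627.3, 247.1, 54.7]
ee_rot: [172.6, 89.9, 79.4]
force: [0.2, 0.3, 0.7]
gripper_width: 0.4
```

>>> send_rows(
  commands=[
    [[0,0,-0.03,0,0,0],[0,0,-0.06,0,0,0],[0,0,-0.09,0,0,0],[0,0,-0.09,0,0,0]],
  ],
)

```text
time_s: 11.35
ee_pos: [627.6, 252.0, 54.8]
ee_rot: [-7.1, 89.7, -100.3]
force: [-0.2, -7.8, 0.6]
gripper_width: 0.2
```

Run:
```python
from h import *
now()
p,d=env.grab_frame("wrist");cv2.imwrite("pics/w7.png",p[:,:,::-1])
for a in (-30,-33,-36): 
    s,c=np.sin(np.radians(a)),np.cos(np.radians(a)); print(a,w2p("wrist",[621,236-75*s,42+75*c]))
```

```text
t 11.3 pos [627.6 252.   54.8] th -93.2 F [-0.2 -7.8  0.6] w 0.2 q [ 21.  33.  85.  -0.  63. 114.]
-30 [[241.58036809 282.93989601]]
-33 [[236.08739911 281.38734289]]
-36 [[230.95827064 279.70669924]]
```

View pics/w7.png

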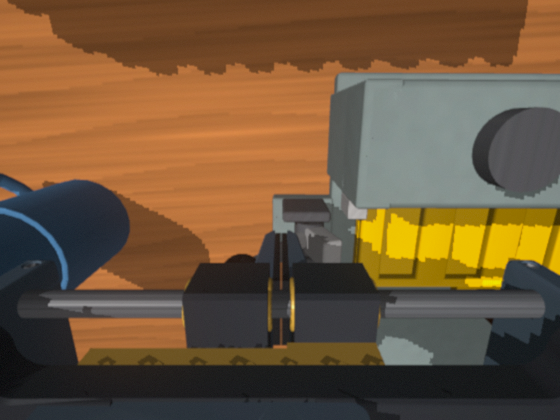

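The −7.8 N in y shows the lever is at its outer stop. Retreating to go to the grip.

>>> send_rows(
  commands=[
    [[0,0,0.2,0,0,0],[-0.4,-0.1,0.3,0,0,0],[-0.9,-0.4,1,0,0,0],[-0.9,-0.6,1,0,0,0],[-0.9,-0.6,1,0,0,0]],
  ],
  jaw=-0.2,
  force=30,
)

```text
time_s: 12.02
ee_pos: [561.5, 157.2, 147.1]
ee_rot: [121.6, 89.8, 28.2]
force: [0.0, 0.0, -0.4]
gripper_width: 47.4
```

Run:
```python
from h import *
plan([549.5,79.5,90],-93.3)
for n in("wrist",):
  p,d=env.grab_frame(n);cv2.imwrite(f"pics/{n}8.png",p[:,:,::-1])
```

```text
t 12.0 pos [561.5 157.2 147.1] th -93.4 F [ 0.   0.  -0.4] w 47.4 q [ 14.  20.  92.   0.  68. 108.]
row: [ 0.569 -0.076  0.784] [-0.0003 -0.0003 -0.0005] deg 0.2
```

View pics/wrist8.png

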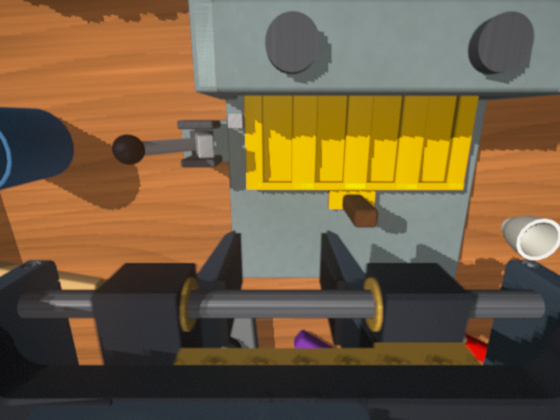

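The lever now leans outward with the ball at (128,149). The grip top is at (363,213).

Run:
```python
from h import *
print(p2w("wrist",[[363,214]],85), p2w("wrist",[128,149],102.7))
p,d=env.grab_frame("wrist");W=dep("wrist",d)
print(W[208:222:3,354:372:4].round(0).tolist())
plan([549.5,79.5,90],-93.3)
```

```text
[[554.60887714  82.97511023  85.        ]] [[625.75621782 274.82132877 102.7       ]]
[[[557.0, 89.0, 72.0], [559.0, 86.0, 77.0], [559.0, 83.0, 78.0], [558.0, 79.0, 77.0], [557.0, 75.0, 75.0]], [[556.0, 90.0, 77.0], [558.0, 88.0, 84.0], [558.0, 85.0, 86.0], [558.0, 81.0, 85.0], [558.0, 77.0, 85.0]], [[554.0, 90.0, 80.0], [556.0, 89.0, 87.0], [556.0, 85.0, 86.0], [555.0, 81.0, 86.0], [556.0, 78.0, 88.0]], [[552.0, 91.0, 81.0], [553.0, 89.0, 88.0], [553.0, 85.0, 87.0], [553.0, 81.0, 87.0], [553.0, 78.0, 88.0]], [[549.0, 91.0, 81.0], [551.0, 89.0, 88.0], [551.0, 85.0, 89.0], [550.0, 81.0, 88.0], [550.0, 78.0, 89.0]]]
t 12.1 pos [562.6 158.5 145.2] th -93.3 F [ 0.2 -0.1 -0. ] w 54.1 q [ 15.  20.  92.   0.  68. 108.]
row: [ 0.551 -0.086  0.796] [-0.     -0.0002 -0.0002] deg 0.1
```

>>> send_rows(
  commands=[
    [[0.3,-0.08,0.78,0,0,0],[0.3,-0.08,0.78,0,0,0],[0.3,-0.08,0.78,0,0,0]],
  ],
  jaw=-0.3,
)

```text
time_s: 12.5
ee_pos: [549.8, 80.6, 113.7]
ee_rot: [-101.1, 89.9, 165.5]
force: [1.3, 1.1, 1.3]
gripper_width: 59.2
```

Run:
```python
from h import *
plan([550,81,18],-93.3)
p,d=env.grab_frame("wrist");cv2.imwrite("pics/w9.png",p[:,:,::-1])
```

```text
t 12.5 pos [549.8  80.6 113.7] th -93.4 F [1.3 1.1 1.3] w 59.2 q [  7.  19.  98.   0.  63. 100.]
row: [ 0.957  0.004 -0.004] [-0.0002 -0.0001  0.0003] deg 0.1
```

View pics/w9.png

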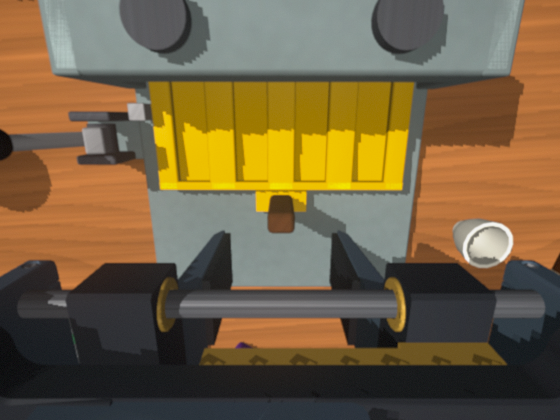

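The grip at (280,215) is centred between the open fingers. Descending.

>>> send_rows(
  commands=[
    [[0.3,0,0,0,0,0],[0.6,0,0,0,0,0],[0.85,0,0,0,0,0],[0.95,0,0,0,0,0],[0.95,0,0,0,0,0]],
  ],
)

```text
time_s: 13.18
ee_pos: [550.3, 81.9, 19.8]
ee_rot: [165.8, 90.0, 72.6]
force: [0.9, -0.5, 0.0]
gripper_width: 59.2
```

>>> send_rows(
  commands=[
    [[0,0,0,0,0,0],[0,0,0,0,0,0],[0,0,0,0,0,0],[0,0,0,0,0,0],[0,0,0,0,0,0]],
  ],
  jaw=1,
  force=30,
)

```text
time_s: 13.8
ee_pos: [549.8, 80.3, 20.1]
ee_rot: [18.5, 89.9, -74.7]
force: [-0.4, -2.9, 2.6]
gripper_width: 21.6
```

Gripped at 21.6 mm, which matches the 22 mm block. Pulling the tray out 100 mm.

>>> send_rows(
  commands=[
    [[0,-0.15,0,0,0,0],[0,-0.3,0,0,0,0],[0,-0.45,0,0,0,0],[0,-0.6,0,0,0,0],[0,-0.75,0,0,0,0],[0,-0.9,0,0,0,0],[0,-1,0,0,0,0],[0,-1,0,0,0,0]],
  ],
)

```text
time_s: 14.8
ee_pos: [450.4, 86.4, 20.1]
ee_rot: [78.2, 89.8, -15.0]
force: [1.9, -5.8, 1.6]
gripper_width: 21.9
```

>>> send_rows(
  commands=[
    [[0,-0.02,0,0,0,0],[0,-0.02,0,0,0,0]],
  ],
)

```text
time_s: 15.05
ee_pos: [450.6, 86.4, 20.2]
ee_rot: [85.6, 89.7, -7.6]
force: [7.4, -6.8, -1.8]
gripper_width: 21.7
```

Run:
```python
from h import *
now()
p,d=env.grab_frame("wrist");cv2.imwrite("pics/w10.png",p[:,:,::-1])
```

```text
t 15.1 pos [450.6  86.4  20.2] th -93.2 F [ 7.4 -6.8 -1.8] w 21.7 q [  9.  18. 117.  -0.  45. 103.]
```

View pics/w10.png

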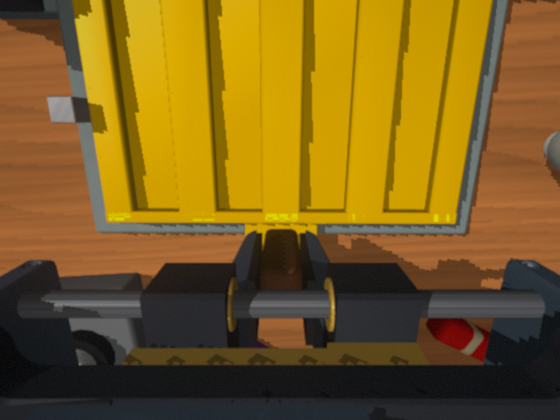

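Tray at its end stop (7.4 N). Release, go up and measure the grooves.

>>> send_rows(
  commands=[
    [[0,0,0,0,0,0],[0,0,0,0,0,0],[0,0,0,0,0,0]],
  ],
  jaw=-0.2,
)

```text
time_s: 15.48
ee_pos: [447.3, 87.1, 19.7]
ee_rot: [-103.7, 89.9, 163.1]
force: [0.0, -0.0, -0.8]
gripper_width: 48.8
```

>>> send_rows(
  commands=[
    [[-0.5,0,0,0,0,0],[-1,0,0,0,0,0],[-1,0,0,0,0,0],[-1,0,0,0,0,0]],
  ],
)

```text
time_s: 15.98
ee_pos: [447.1, 86.9, 119.3]
ee_rot: [-85.0, 89.9, -178.2]
force: [0.1, -0.0, -1.2]
gripper_width: 54.8
```

>>> send_rows(
  commands=[
    [[-1,0,0.7,0,0,0],[-1,0,0.7,0,0,0],[-1,0,0.7,0,0,0]],
  ],
)

```text
time_s: 16.35
ee_pos: [445.4, 15.5, 221.7]
ee_rot: [89.6, 89.7, -3.8]
force: [0.0, -0.1, -0.5]
gripper_width: 54.9
```

Run:
```python
from h import *
now()
C=cal("wrist");p,d=env.grab_frame("wrist");cv2.imwrite("pics/w11.png",p[:,:,::-1]);np.savez("pics/w11.npz",p=p,d=d,K=C[0],T=C[1])
p,d=env.grab_frame("top");cv2.imwrite("pics/t11.png",p[:,:,::-1]);np.savez("pics/t11.npz",p=p,d=d)
```

```text
t 16.4 pos [445.4  15.5 221.7] th -93.4 F [ 0.  -0.1 -0.5] w 54.9 q [  1.   5. 101.  -0.  74.  94.]
```

View pics/w11.png

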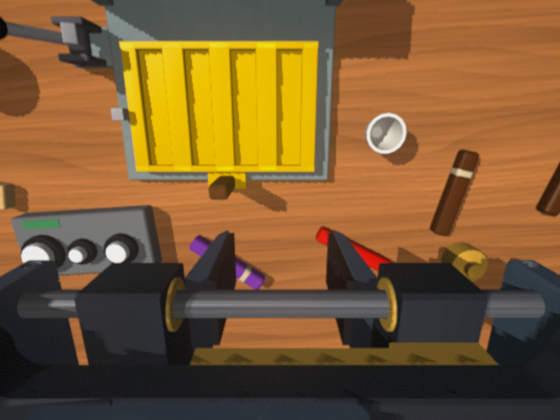

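View pics/t11.png

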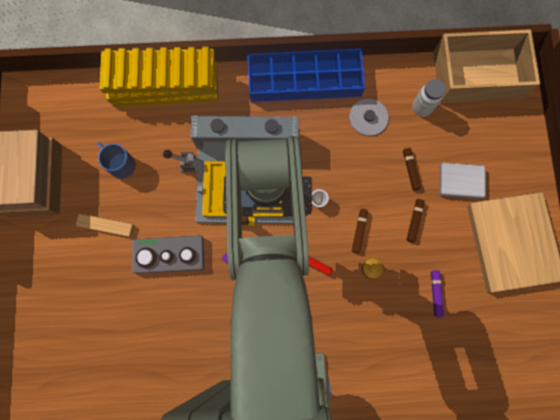

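The wrist view shows the whole tray out, with corners near (121,43),(318,43),(326,172),(133,172), and the cigar at (456,193). Measuring the grooves and that cigar.

```bash
cat >> h.py <<'E'
def bars(n,p,d,C=None,rng=None):
    W=dep(n,d,C);z=W[...,2];hsv=cv2.cvtColor(p,cv2.COLOR_RGB2HSV)
    m=(z>13)&(z<30)&(d>0);out=[]
    for i,s,c,mm in blobs(m,60):
        P=W[mm];
        r=cv2.minAreaRect(P[:,:2].astype(np.float32)); L=max(r[1]);w=min(r[1])
        if 95<L<150 and 16<w<36:
            # brown mean
            q=P[:,:2]-P[:,:2].mean(0);ww,v=np.linalg.eigh(q.T@q);e=v[:,1]
            a=np.degrees(np.arctan2(e[1],e[0]));a=(a+90)%180-90
            t=q@e; mid=P[:,:2].mean(0)+e*(t.max()+t.min())/2*0
            print("bar",P.mean(0).round(1),"rect",np.round(r[0],1),np.round(r[1],0),"yaw",a.round(1),"rgb",p[mm].mean(0).round(),"px",c.round(0),s[4])
E
python3 - <<'E'
from h import *
f=np.load("pics/w11.npz");C=(f["K"],f["T"]);p=f["p"];d=f["d"];W=dep("wrist",d,C);z=W[...,2]
hsv=cv2.cvtColor(p,cv2.COLOR_RGB2HSV)
yel=(hsv[...,0]>18)&(hsv[...,0]<32)&(hsv[...,1]>180)
print("hist",np.histogram(z[yel&(W[...,0]>440)],bins=range(15,45,2)))
for i,s,c,mm in blobs(yel&(z>20)&(z<30.5)&(W[...,0]>440),150):
    P=W[mm];r=cv2.minAreaRect(P[:,:2].astype(np.float32));print("groove",c.round(1),P.mean(0).round(1),"rect",np.round(r[0],1),np.round(r[1],1),r[2])
t=yel&(z>31)&(z<40)&(W[...,0]>440);r=cv2.minAreaRect(W[t][:,:2].astype(np.float32));print("tray",r)
print("corners z35",p2w("wrist",[(121,43),(318,43),(326,171),(134,171)],35,C).round(1).tolist())
bars("wrist",p,d,C)
f=np.load("pics/t11.npz");bars("top",f["p"],f["d"])
E
```

```text
hist (array([   0,    0,    2,    4,  201, 6805, 3968,  254,  244, 3012, 9613,
        666,    1,    2]), array([15, 17, 19, 21, 23, 25, 27, 29, 31, 33, 35, 37, 39, 41, 43]))
groove [155.2 105.8] [547.8 162.5  26.8] rect [544.4 162.3] [ 28.3 134.3] 86.33916473388672
groove [199.7 105.7] [544.6 108.   26.8] rect [541.1 108.1] [ 29.  134.5] 86.05534362792969
groove [244.3 105.9] [541.   53.3  26.8] rect [537.8  53.4] [ 29.  134.4] 86.38422393798828
groove [288.6 105.8] [537.8  -1.   26.8] rect [534.4  -1.1] [ 29.1 134.5] 86.3536148071289
groove [229.4 177.7] [454.3  81.1  26.6] rect [451.7  85.2] [50.  21.4] 86.12532043457031
tray ((529.04248046875, 80.64225769042969), (226.69522094726562, 169.95159912109375), 86.49156951904297)
corners z35 [[618.2, 186.4, 35.0], [604.6, -38.0, 35.0], [457.0, -44.3, 35.0], [471.9, 200.1, 35.0]]
bar [547.7 162.4  26.7] rect [544.4 162.3] [ 28. 134.] yaw -3.5 rgb [209. 169.   8.] px [155. 106.] 2614
bar [544.4 107.9  26.7] rect [541.2 107.9] [ 28. 134.] yaw -3.6 rgb [212. 170.   3.] px [200. 106.] 2657
bar [541.   53.3  26.8] rect [537.8  53.4] [ 29. 134
[... 198 characters left out ...]
-220.5] [ 23. 120.] yaw -15.7 rgb [97. 60. 33.] px [455. 192.] 1597
bar [ 575.2 -374.9   22.1] rect [ 576.5 -375.9] [120.  24.] yaw 8.1 rgb [84. 49. 27.] px [411. 169.] 358
bar [544.8 163.7  26.4] rect [547.9 163. ] [ 30. 132.] yaw -4.1 rgb [186. 139.   2.] px [215. 189.] 422
bar [ 431.7 -369.8   22.3] rect [ 431.5 -370.6] [ 24. 118.] yaw -19.4 rgb [84. 49. 26.] px [415. 220.] 368
bar [ 411.6 -218.2   22.5] rect [ 412.2 -219. ] [ 22. 118.] yaw -15.8 rgb [91. 54. 29.] px [359. 231.] 365
bar [454.4  19.5  19. ] rect [454.   20.3] [ 23. 121.] yaw 87.9 rgb [98. 92. 72.] px [270. 220.] 259
bar [ 236.1 -405.5   21.7] rect [ 237.  -406.7] [ 24. 116.] yaw -2.1 rgb [ 99.  46. 119.] px [437. 294.] 405
```

Groove centres are (544.4,162.3), (541.2,108.0), (537.8,53.4), (534.4,−1.1), at yaw −3.5. Next, a light touch on bare bench near the first cigar to fix the fingertip offset.

>>> send_rows(
  commands=[
    [[0.6,0,0.8,0,0,0],[0.6,0,0.8,0,0,0],[0.6,0,0.8,0,0,0]],
  ],
)

```text
time_s: 16.82
ee_pos: [436.3, -62.9, 156.0]
ee_rot: [-97.2, 89.5, 169.4]
force: [0.9, 0.8, 0.7]
gripper_width: 54.7
```

>>> send_rows(
  commands=[
    [[0.9,0,0.7,0,0,0],[0.9,0,0.7,0,0,0],[0.9,0,0.7,0,0,0]],
  ],
)

```text
time_s: 17.2
ee_pos: [432.8, -131.8, 66.9]
ee_rot: [-108.2, 89.5, 158.5]
force: [-0.4, 0.9, 1.0]
gripper_width: 54.7
```

Run:
```python
from h import *
now()
```

```text
t 17.2 pos [ 432.8 -131.8   66.9] th -93.4 F [-0.4  0.9  1. ] w 54.7 q [-18.  14. 114.   0.  52.  75.]
```

>>> send_rows(
  commands=[
    [[0.3,0,0,0,0,0],[0.6,0,0,0,0,0],[0.85,0,0,0,0,0],[0.95,0,0,0,0,0],[0.95,0,0,0,0,0]],
  ],
)

```text
time_s: 17.82
ee_pos: [436.0, -132.0, -24.8]
ee_rot: [113.8, 90.0, 20.6]
force: [0.1, 0.7, -0.1]
gripper_width: 54.6
```

>>> send_rows(
  commands=[
    [[0.02,0,0,0,0,0],[0.04,0,0,0,0,0],[0.06,0,0,0,0,0],[0.06,0,0,0,0,0]],
  ],
)

```text
time_s: 18.32
ee_pos: [435.3, -132.9, -31.1]
ee_rot: [-3.0, 90.0, -96.3]
force: [0.1, -0.9, -0.9]
gripper_width: 54.8
```

>>> send_rows(
  commands=[
    [[0.01,0,0,0,0,0],[0.02,0,0,0,0,0],[0.02,0,0,0,0,0]],
  ],
)

```text
time_s: 18.7
ee_pos: [435.3, -132.8, -33.3]
ee_rot: [-86.2, 90.0, -179.5]
force: [-0.1, 0.2, 0.1]
gripper_width: 54.6
```

>>> send_rows(
  commands=[
    [[0.01,0,0,0,0,0],[0.02,0,0,0,0,0],[0.02,0,0,0,0,0]],
  ],
)

```text
time_s: 19.08
ee_pos: [435.4, -132.8, -34.8]
ee_rot: [57.7, 90.0, -35.6]
force: [-1.6, -0.8, 5.1]
gripper_width: 54.9
```

>>> send_rows(
  commands=[
    [[0.01,0,0,0,0,0],[0.02,0,0,0,0,0],[0.02,0,0,0,0,0]],
  ],
)

```text
time_s: 19.45
ee_pos: [435.5, -132.8, -34.9]
ee_rot: [69.1, 90.0, -24.1]
force: [-5.5, 1.8, 24.9]
gripper_width: 55.0
```

>>> send_rows(
  commands=[
    [[0.01,0,0,0,0,0],[0.015,0,0,0,0,0],[0.015,0,0,0,0,0]],
  ],
)

```text
time_s: 19.82
ee_pos: [435.5, -132.9, -34.9]
ee_rot: [72.0, 89.9, -21.3]
force: [-9.0, 1.8, 41.6]
gripper_width: 54.4
```

Contact was at TCP z = −34.8, so tip z = TCP z + 35. I queued one step too many and the wrist force reached 41.6 N on the fingertips. Backing off.

>>> send_rows(
  commands=[
    [[-0.5,0,0,0,0,0],[-0.9,0,0,0,0,0],[-0.9,0,0,0,0,0],[-0.9,0,0,0,0,0]],
  ],
)

```text
time_s: 20.32
ee_pos: [434.6, -132.5, 50.6]
ee_rot: [-100.8, 89.9, 165.9]
force: [-0.1, 0.1, 0.2]
gripper_width: 54.8
```

Run:
```python
from h import *
p,d=env.grab_frame("wrist");bars("wrist",p,d);p,d=env.grab_frame("top");bars("top",p,d)
plan([411.5,-219.5,40],-105.7)
```

```text
bar [536.4   2.4  26.2] rect [531.3   2.1] [ 27. 129.] yaw -3.5 rgb [211. 177.  12.] px [77. 94.] 7642
bar [513.1  55.7  26.1] rect [528.7  57.2] [ 27. 117.] yaw -10.4 rgb [223. 184.   5.] px [ 13. 134.] 3456
bar [ 575.2 -374.9   22.1] rect [ 576.3 -376.1] [119.  26.] yaw 8.3 rgb [84. 49. 27.] px [411. 169.] 358
bar [545.  163.6  26.4] rect [546.4 164.2] [ 30. 136.] yaw -4.0 rgb [191. 142.   0.] px [215. 189.] 411
bar [543.2 109.5  26.4] rect [545.2 108. ] [ 32. 133.] yaw -4.2 rgb [189. 141.   0.] px [235. 189.] 409
bar [540.9  55.3  26.5] rect [541.9  55. ] [ 30. 132.] yaw -3.3 rgb [189. 141.   0.] px [255. 189.] 433
bar [536.9   1.   26.5] rect [536.3   0.9] [ 27. 137.] yaw -2.6 rgb [189. 141.   0.] px [275. 189.] 428
bar [ 430.9 -369.5   22.5] rect [ 431.8 -371. ] [ 24. 119.] yaw -19.2 rgb [84. 49. 26.] px [415. 221.] 375
bar [327.7 101.3  22.1] rect [328.1 101.7] [119.  22.] yaw 51.8 rgb [120.  63. 131.] px [241. 269.] 375
bar [ 236.4 -405.6   21.9] rect [ 236.9 -406.8] [ 23. 116.] yaw -1.9 rgb [67. 31. 81.] px [437. 294.] 400
t 20.4 pos [ 434.2 -132.4   49.9] th -93.3 F [-1.2 -0.4 -0.1] w 54.6 q [-18.  15. 115.  -0.  50.  75.]
row: [ 0.099 -0.176  0.883] [ 0.0345 -0.0001  0.0005] deg 12.4
```

>>> send_rows(
  commands=[
    [[0.1,-0.18,0.88,0.0345,0,0],[0.1,-0.18,0.88,0.0345,0,0],[0.1,-0.18,0.88,0.0345,0,0],[0.1,-0.18,0.88,0.0345,0,0]],
  ],
)

```text
time_s: 20.92
ee_pos: [411.9, -218.8, 40.6]
ee_rot: [-113.0, 89.9, 141.3]
force: [-0.7, -0.1, 0.5]
gripper_width: 54.8
```

Run:
```python
from h import *
plan([411.5,-219.5,-23],-105.7)
p,d=env.grab_frame("wrist");cv2.imwrite("pics/w12.png",p[:,:,::-1]);bars("wrist",p,d)
```

```text
t 20.9 pos [ 411.9 -218.8   40.6] th -105.7 F [-0.7 -0.1  0.5] w 54.8 q [-29.  17. 115.   0.  49.  76.]
row: [ 0.636 -0.001  0.008] [ 0.     -0.0001  0.0003] deg 0.1
bar [ 437.8 -372.1   21.7] rect [ 432.5 -372.8] [ 22. 120.] yaw -19.2 rgb [106.  66.  38.] px [478. 137.] 5960
bar [ 418.4 -223.    22.3] rect [ 414.2 -221.9] [ 22. 116.] yaw -15.6 rgb [116.  74.  43.] px [283. 216.] 4021
```

View pics/w12.png

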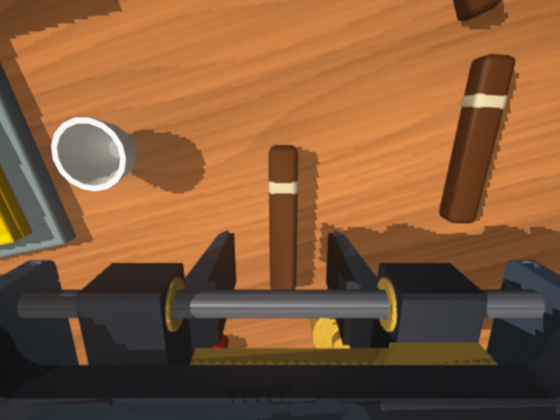

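The cigar is centred between the fingers and aligned. Descend and grip at 8 N.

>>> send_rows(
  commands=[
    [[0.2,0,0.01,0,0,0],[0.4,0,0.01,0,0,0],[0.55,0,0.01,0,0,0],[0.63,0,0.01,0,0,0],[0.63,0,0.01,0,0,0]],
  ],
  force=8,
)

```text
time_s: 21.6
ee_pos: [412.0, -219.9, -21.9]
ee_rot: [-103.4, 89.9, 151.0]
force: [0.6, -0.5, -0.3]
gripper_width: 55.0
```

>>> send_rows(
  commands=[
    [[0,0,0,0,0,0],[0,0,0,0,0,0],[0,0,0,0,0,0],[0,0,0,0,0,0],[0,0,0,0,0,0],[0,0,0,0,0,0]],
  ],
  jaw=1,
  force=8,
)

```text
time_s: 22.35
ee_pos: [412.2, -220.7, -21.4]
ee_rot: [63.8, 90.0, -41.9]
force: [-1.3, 0.1, 4.5]
gripper_width: 22.2
```

>>> send_rows(
  commands=[
    [[-0.3,0,0,0,0,0],[-0.7,0,0,0,0,0],[-1,0,0,0,0,0],[-1,0,0,0,0,0]],
  ],
)

```text
time_s: 22.85
ee_pos: [413.6, -221.5, 80.2]
ee_rot: [75.6, 89.7, -30.1]
force: [-0.4, 1.0, -0.7]
gripper_width: 21.8
```

Run:
```python
from h import *
plan([535.5,0,110],-93.5)
p,d=env.grab_frame("wrist");cv2.imwrite("pics/w13.png",p[:,:,::-1])
```

```text
t 22.9 pos [ 413.6 -221.5   80.2] th -105.7 F [-0.4  1.  -0.7] w 21.8 q [-30.  14. 112.  -0.  54.  76.]
row: [-0.298  0.576 -2.461] [-0.0339  0.0003 -0.0008] deg 12.2
```

View pics/w13.png

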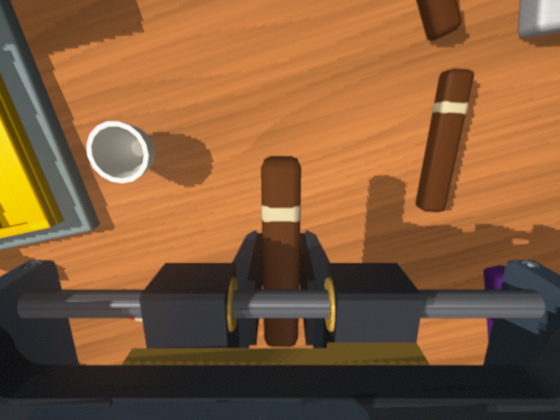

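Cigar held (21.8 mm). Moving to the right-most groove.

>>> send_rows(
  commands=[
    [[-0.2,0.3,-1,-0.0339,0,0],[-0.2,0.3,-1,-0.0339,0,0],[-0.2,0.3,-1,-0.0339,0,0],[-0.2,0.3,-1,-0.0339,0,0]],
  ],
)

```text
time_s: 23.4
ee_pos: [466.7, -132.4, 96.9]
ee_rot: [-93.6, 89.8, 172.9]
force: [0.2, 0.9, -0.3]
gripper_width: 22.2
```

Run:
```python
from h import *
plan([535.5,0,60],-93.5)
```

```text
t 23.4 pos [ 466.7 -132.4   96.9] th -93.5 F [ 0.2  0.9 -0.3] w 22.2 q [-17.  15. 108.  -0.  58.  76.]
row: [ 0.367  0.608 -1.363] [ 0.0001 -0.      0.0005] deg 0.2
```

>>> send_rows(
  commands=[
    [[0,0.4,-0.9,0,0,0],[0,0.4,-0.9,0,0,0],[0,0.4,-0.9,0,0,0]],
  ],
)

```text
time_s: 23.78
ee_pos: [513.2, -44.6, 97.3]
ee_rot: [-88.9, 89.9, 177.7]
force: [0.6, -0.7, -0.0]
gripper_width: 22.3
```

>>> send_rows(
  commands=[
    [[0.3,0.2,-0.47,0,0,0],[0.3,0.2,-0.47,0,0,0],[0.3,0.2,-0.47,0,0,0]],
  ],
)

```text
time_s: 24.15
ee_pos: [535.3, -0.9, 67.9]
ee_rot: [-61.5, 89.9, -155.1]
force: [0.3, -0.0, -0.7]
gripper_width: 21.9
```

Run:
```python
from h import *
plan([535.5,0,6],-93.5)
p,d=env.grab_frame("wrist");cv2.imwrite("pics/w14.png",p[:,:,::-1]);bars("wrist",p,d)
```

```text
t 24.1 pos [535.3  -0.9  67.9] th -93.5 F [ 0.3 -0.  -0.7] w 21.9 q [ -1.  20. 104.  -0.  56.  92.]
row: [ 0.619  0.003 -0.01 ] [-0.0001  0.0001  0.0003] deg 0.1
bar [549.3 163.8  27.2] rect [544.3 163.6] [ 27. 134.] yaw -3.6 rgb [208. 167.   1.] px [ 81. 212.] 4803
bar [552.2 108.8  27.2] rect [540.9 108.7] [ 28. 134.] yaw -5.2 rgb [213. 172.   0.] px [146. 205.] 4555
bar [554.1  53.   27.3] rect [550.7  53.1] [ 29. 107.] yaw -3.6 rgb [220. 178.   0.] px [213. 199.] 4309
```

View pics/w14.png

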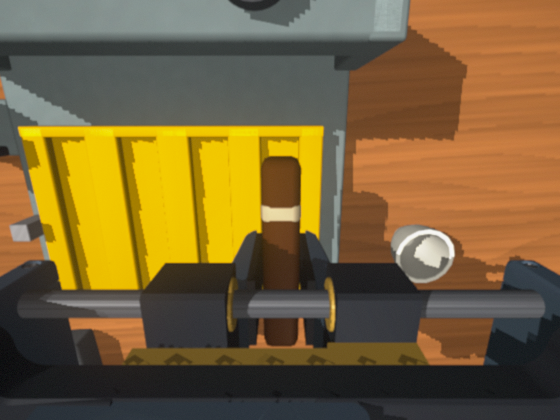

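>>> send_rows(
  commands=[
    [[0.2,0,-0.01,0,0,0],[0.4,0,-0.01,0,0,0],[0.5,0,-0.01,0,0,0],[0.55,0,-0.01,0,0,0],[0.58,0,-0.01,0,0,0],[0.58,0,-0.01,0,0,0]],
  ],
)

```text
time_s: 24.95
ee_pos: [536.6, 1.5, 10.6]
ee_rot: [81.5, 90.0, -12.0]
force: [1.2, 0.9, -0.3]
gripper_width: 22.0
```

Run:
```python
from h import *
plan([535.5,0,6],-93.5)
p,d=env.grab_frame("wrist");cv2.imwrite("pics/w15.png",p[:,:,::-1])
```

```text
t 24.9 pos [536.6   1.5  10.6] th -93.5 F [ 1.2  0.9 -0.3] w 22.0 q [ -1.  24. 108.  -0.  48.  92.]
row: [ 0.046 -0.01   0.016] [ 0.      0.     -0.0001] deg 0.0
```

View pics/w15.png

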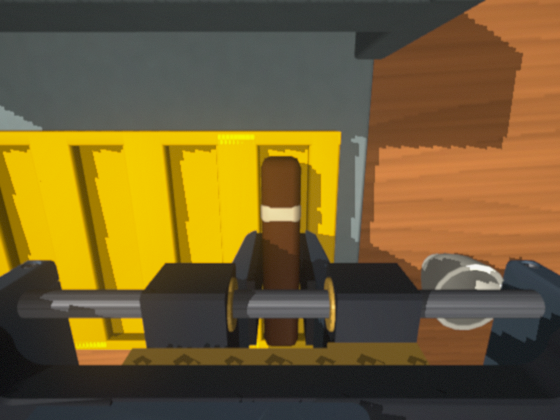

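The cigar sits over the groove, which spans about x 253 to 310 px, with its end inside. Lowering the last few mm and releasing.

>>> send_rows(
  commands=[
    [[0.02,-0.01,0.01,0,0,0],[0.04,-0.01,0.01,0,0,0],[0.04,-0.01,0.01,0,0,0]],
  ],
)

```text
time_s: 25.38
ee_pos: [535.1, 0.7, 6.2]
ee_rot: [-72.2, 90.0, -165.7]
force: [0.1, 0.4, 0.2]
gripper_width: 22.1
```

>>> send_rows(
  commands=[
    [[0,0,0,0,0,0],[0,0,0,0,0,0],[0,0,0,0,0,0]],
  ],
  jaw=0.2,
)

```text
time_s: 25.75
ee_pos: [535.3, 0.7, 6.4]
ee_rot: [72.3, 90.0, -21.1]
force: [0.1, -0.3, 0.5]
gripper_width: 36.6
```

>>> send_rows(
  commands=[
    [[-0.3,0,0,0,0,0],[-0.7,0,0,0,0,0],[-1,0,0,0,0,0],[-1,0,0,0,0,0]],
  ],
)

```text
time_s: 26.25
ee_pos: [537.1, 0.7, 108.6]
ee_rot: [91.4, 89.7, -2.1]
force: [0.4, 0.7, 0.4]
gripper_width: 36.5
```

Run:
```python
from h import *
plan([431.5,-371,40],-109.2)
p,d=env.grab_frame("wrist");cv2.imwrite("pics/w16.png",p[:,:,::-1]);bars("wrist",p,d)
W=dep("wrist",d);m=(W[...,2]>40)&(W[...,2]<56);
for i,s,c,mm in blobs(m,500):
    P=W[mm];r=cv2.minAreaRect(P[:,:2].astype(np.float32));print("cig",r,P[:,2].mean())
```

```text
t 26.2 pos [537.1   0.7 108.6] th -93.5 F [0.4 0.7 0.4] w 36.5 q [ -1.  18. 101.  -0.  61.  92.]
row: [ 0.681 -0.832  3.774] [ 0.0437 -0.0001 -0.0009] deg 15.7
bar [545.8 164.1  25.1] rect [542.  163.6] [ 27. 134.] yaw -3.4 rgb [201. 160.   1.] px [110. 203.] 3970
bar [547.2 108.7  25. ] rect [543.2 108.5] [ 28. 125.] yaw -3.4 rgb [209. 168.   0.] px [166. 198.] 3776
bar [551.5  54.   25. ] rect [538.8  53.8] [ 29. 127.] yaw -6.2 rgb [212. 171.   1.] px [223. 191.] 3337
bar [546.7  -3.8  25.1] rect [531.8  -0.8] [ 29. 134.] yaw -3.0 rgb [162. 126.   9.] px [284. 191.] 1085
cig ((533.5745239257812, -0.1387033462524414), (22.248857498168945, 117.90806579589844), 86.59740447998047) 46.221878658081515
cig ((499.07879638671875, -115.84413146972656), (46.90260696411133, 46.260215759277344), 85.89866638183594) 43.473390849364854
```

View pics/w16.png

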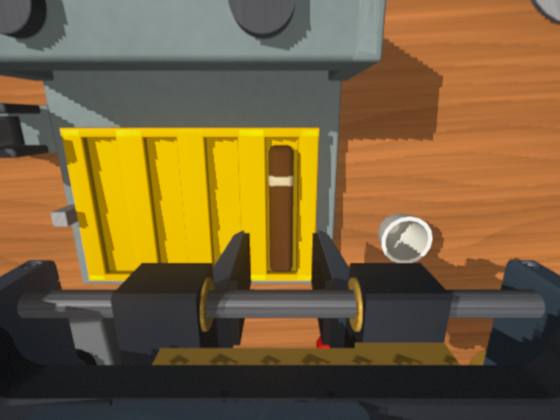

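First cigar seated flat in its groove, at centre (533.6,−0.1) with its top at z≈47. Going for the second at (431,−371).

>>> send_rows(
  commands=[
    [[0,-0.22,1,0.0437,0,0],[0,-0.22,1,0.0437,0,0],[0,-0.22,1,0.0437,0,0]],
  ],
  jaw=-0.2,
)

```text
time_s: 26.68
ee_pos: [505.3, -99.4, 104.6]
ee_rot: [-76.9, 89.8, 173.7]
force: [-0.1, 1.0, 0.3]
gripper_width: 54.4
```

Run:
```python
from h import *
plan([431.5,-371,40],-109.2)
```

```text
t 26.7 pos [505.3 -99.4 104.6] th -109.4 F [-0.1  1.   0.3] w 54.4 q [-12.  17. 104.  -0.  60.  97.]
row: [0.648 0.209 2.806] [-0.0006  0.0001  0.0005] deg 0.3
```

>>> send_rows(
  commands=[
    [[0,0.07,0.95,0,0,0],[0,0.07,0.95,0,0,0],[0,0.07,0.95,0,0,0]],
  ],
)

```text
time_s: 27.05
ee_pos: [481.8, -190.3, 105.1]
ee_rot: [-97.9, 89.9, 152.8]
force: [-0.6, 1.0, 0.9]
gripper_width: 54.6
```

>>> send_rows(
  commands=[
    [[0,0.07,0.95,0,0,0],[0,0.07,0.95,0,0,0],[0,0.07,0.95,0,0,0]],
  ],
)

```text
time_s: 27.42
ee_pos: [457.9, -281.8, 105.4]
ee_rot: [-124.2, 89.9, 126.5]
force: [-0.3, 0.5, -0.0]
gripper_width: 55.0
```

>>> send_rows(
  commands=[
    [[0.5,0.07,0.9,0,0,0],[0.5,0.07,0.9,0,0,0],[0.5,0.07,0.9,0,0,0]],
  ],
)

```text
time_s: 27.8
ee_pos: [434.3, -368.0, 54.1]
ee_rot: [-119.5, 89.7, 131.2]
force: [0.2, 0.6, -0.3]
gripper_width: 55.0
```

Run:
```python
from h import *
p,d=env.grab_frame("wrist");cv2.imwrite("pics/w17.png",p[:,:,::-1]);bars("wrist",p,d)
p,d=env.grab_frame("top");bars("top",p,d)
plan([431.8,-371,-22],-109.2)
```

```text
bar [ 438.  -374.9   23.1] rect [ 433.4 -373.3] [ 22. 119.] yaw -19.2 rgb [114.  73.  42.] px [287. 213.] 3684
bar [ 580.  -374.2   22.5] rect [ 579.2 -375.4] [112.  25.] yaw 8.5 rgb [83. 49. 27.] px [411. 167.] 326
bar [546.6 163.9  26.5] rect [548.1 163.4] [ 29. 134.] yaw -3.5 rgb [185. 138.   0.] px [215. 189.] 414
bar [543.  109.5  26.3] rect [544.9 109.5] [ 29. 132.] yaw -3.4 rgb [186. 139.   0.] px [235. 189.] 435
bar [541.7  55.8  26.4] rect [541.5  55.1] [ 30. 132.] yaw -3.4 rgb [185. 138.   0.] px [255. 188.] 419
bar [327.3 100.9  22.4] rect [328.1 101.7] [119.  22.] yaw 51.7 rgb [120.  62. 129.] px [241. 269.] 371
t 27.9 pos [ 435.5 -367.2   55.9] th -109.2 F [0.3 0.4 0.2] w 54.7 q [-41.  24. 100.   0.  56.  68.]
row: [ 0.779 -0.022  0.049] [ 0.0001 -0.0002  0.0002] deg 0.1
```

View pics/w17.png

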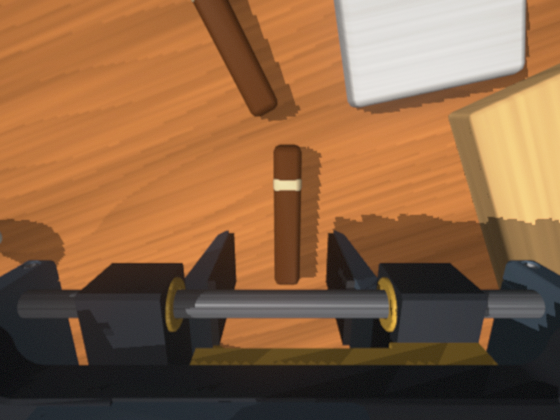

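The cigar is at (287,213), slightly right of the jaw centre. Correcting 5 mm and descending.

>>> send_rows(
  commands=[
    [[0.1,-0.02,0.06,0,0,0],[0.35,-0.02,0.06,0,0,0],[0.55,-0.02,0.06,0,0,0],[0.7,-0.02,0.06,0,0,0],[0.78,-0.02,0.06,0,0,0],[0.78,-0.02,0.06,0,0,0]],
  ],
  force=8,
)

```text
time_s: 28.65
ee_pos: [431.0, -373.8, -21.9]
ee_rot: [-112.3, 90.0, 138.5]
force: [-0.3, -0.2, 1.1]
gripper_width: 54.6
```

>>> send_rows(
  commands=[
    [[0,0,0,0,0,0],[0,0,0,0,0,0],[0,0,0,0,0,0],[0,0,0,0,0,0],[0,0,0,0,0,0],[0,0,0,0,0,0]],
  ],
  jaw=1,
  force=8,
)

```text
time_s: 29.4
ee_pos: [431.1, -374.2, -21.3]
ee_rot: [64.2, 90.0, -45.1]
force: [-0.5, 0.6, 3.2]
gripper_width: 22.3
```

>>> send_rows(
  commands=[
    [[-0.3,0,0,0,0,0],[-0.7,0,0,0,0,0],[-1,0,0,0,0,0],[-1,0,0,0,0,0]],
  ],
)

```text
time_s: 29.9
ee_pos: [432.4, -375.3, 80.5]
ee_rot: [66.5, 89.7, -42.7]
force: [1.1, -0.6, -1.1]
gripper_width: 22.2
```

Run:
```python
from h import *
plan([539,54,80],-93.5)
```

```text
t 29.9 pos [ 432.4 -375.3   80.5] th -109.2 F [ 1.1 -0.6 -1.1] w 22.2 q [-42.  22.  99.  -0.  59.  67.]
row: [-0.006 -0.406 -4.404] [-0.0437  0.0004 -0.0007] deg 15.7
```

>>> send_rows(
  commands=[
    [[-0.1,-0.05,-1,-0.0437,0,0],[-0.1,-0.05,-1,-0.0437,0,0],[-0.1,-0.05,-1,-0.0437,0,0]],
  ],
)

```text
time_s: 30.28
ee_pos: [458.8, -275.4, 87.0]
ee_rot: [-122.7, 89.8, 144.0]
force: [-0.2, -0.7, -0.0]
gripper_width: 22.0
```

Run:
```python
from h import *
plan([539,54,80],-93.5)
```

```text
t 30.3 pos [ 458.8 -275.4   87. ] th -93.3 F [-0.2 -0.7 -0. ] w 22.0 q [-32.  19. 103.   0.  58.  61.]
row: [ 0.074  0.611 -3.335] [ 0.0006 -0.0002  0.0004] deg 0.3
```

>>> send_rows(
  commands=[
    [[0,0.2,-1,0,0,0],[0,0.2,-1,0,0,0],[0,0.2,-1,0,0,0]],
  ],
)

```text
time_s: 30.65
ee_pos: [484.9, -178.0, 87.1]
ee_rot: [-102.3, 89.9, 164.4]
force: [-0.2, 0.0, -0.6]
gripper_width: 22.1
```

>>> send_rows(
  commands=[
    [[0,0.2,-1,0,0,0],[0,0.2,-1,0,0,0],[0,0.2,-1,0,0,0]],
  ],
)

```text
time_s: 31.02
ee_pos: [511.5, -80.4, 87.5]
ee_rot: [-67.8, 89.9, -161.2]
force: [-0.2, 0.1, 0.1]
gripper_width: 21.6
```

>>> send_rows(
  commands=[
    [[0,0.2,-1,0,0,0],[0,0.2,-1,0,0,0],[0,0.2,-1,0,0,0]],
  ],
)

```text
time_s: 31.4
ee_pos: [537.9, 17.7, 87.6]
ee_rot: [-32.0, 89.9, -125.4]
force: [-0.2, -0.6, -1.0]
gripper_width: 21.7
```

Run:
```python
from h import *
plan([539,54,60],-93.5)
```

```text
t 31.4 pos [537.9  17.7  87.6] th -93.4 F [-0.2 -0.6 -1. ] w 21.7 q [  1.  19. 102.  -0.  58.  94.]
row: [ 0.276 -0.01  -0.364] [0.0003 0.0001 0.0001] deg 0.1
```

>>> send_rows(
  commands=[
    [[0,-0.01,-0.36,0,0,0],[0,-0.01,-0.36,0,0,0],[0.3,-0.01,-0.36,0,0,0],[0.55,-0.01,-0.36,0,0,0],[0.72,-0.01,-0.36,0,0,0],[0.77,-0.01,-0.36,0,0,0],[0.77,-0.01,-0.36,0,0,0]],
  ],
)

```text
time_s: 32.28
ee_pos: [538.6, 52.4, 11.3]
ee_rot: [-20.3, 90.0, -113.9]
force: [-0.6, -0.2, -0.7]
gripper_width: 21.9
```

Run:
```python
from h import *
plan([539,54,6],-93.5)
p,d=env.grab_frame("wrist");cv2.imwrite("pics/w18.png",p[:,:,::-1])
```

```text
t 32.3 pos [538.6  52.4  11.3] th -93.6 F [-0.6 -0.2 -0.7] w 21.9 q [  4.  25. 107.  -0.  48.  98.]
row: [ 0.053  0.003 -0.016] [-0.0002  0.0001  0.    ] deg 0.1
```

View pics/w18.png

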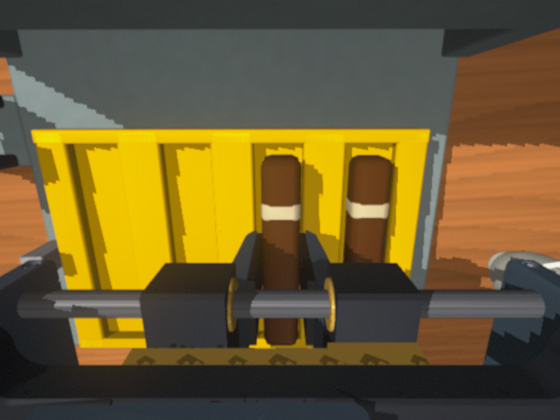

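The second cigar is aligned over the next groove, about 252 to 308 px. Lowering and releasing.

>>> send_rows(
  commands=[
    [[0.02,0,-0.01,0,0,0],[0.045,0,-0.01,0,0,0],[0.045,0,-0.01,0,0,0]],
  ],
)

```text
time_s: 32.7
ee_pos: [538.5, 54.9, 6.8]
ee_rot: [-33.9, 90.0, -127.3]
force: [0.2, 0.2, 0.1]
gripper_width: 21.8
```

>>> send_rows(
  commands=[
    [[0,0,0,0,0,0],[0,0,0,0,0,0],[0,0,0,0,0,0]],
  ],
  jaw=0.2,
)

```text
time_s: 33.08
ee_pos: [538.6, 54.8, 6.9]
ee_rot: [71.1, 90.0, -22.3]
force: [0.9, -0.0, -0.2]
gripper_width: 36.3
```

>>> send_rows(
  commands=[
    [[-0.3,0,0,0,0,0],[-0.7,0,0,0,0,0],[-1,0,0,0,0,0],[-1,0,0,0,0,0]],
  ],
)

```text
time_s: 33.58
ee_pos: [540.4, 54.9, 109.2]
ee_rot: [97.1, 89.7, 3.7]
force: [0.1, 0.0, -0.1]
gripper_width: 36.5
```

```bash
cat >> h.py <<'E'
def cigs(p,d):
    W=dep("wrist",d);m=(W[...,2]>39)&(W[...,2]<56)
    for i,s,c,mm in blobs(m,500):
        P=W[mm];r=cv2.minAreaRect(P[:,:2].astype(np.float32));print("cig",np.round(r[0],1),np.round(r[1],1),round(r[2],1),P[:,2].mean().round(1),c.round())
E
python3 - <<'E'
from h import *
p,d=env.grab_frame("wrist");cv2.imwrite("pics/w19.png",p[:,:,::-1]);cigs(p,d);bars("wrist",p,d)
p,d=env.grab_frame("top");bars("top",p,d)
plan([577,-375,60],-82)
E
```

```text
cig [638.1 231.2] [35.   7.3] 87.2 50.8 [ 57. 107.]
cig [537.9  53.7] [ 21.9 117.7] 86.3 46.2 [281. 206.]
cig [602.3 233.3] [34.6  8. ] 86.5 50.4 [ 65. 152.]
cig [ 5.356e+02 -4.000e-01] [ 22.5 113.9] 86.7 46.2 [341. 197.]
cig [ 498.4 -115.6] [47.6 46.3] 6.5 43.1 [465. 240.]
bar [550.3 162.5  24.9] rect [546.5 162.5] [ 29. 125.] yaw -3.5 rgb [212. 172.   1.] px [167. 198.] 3774
bar [554.9 107.7  24.9] rect [542.3 107.4] [ 29. 127.] yaw -6.2 rgb [215. 174.   1.] px [223. 190.] 3307
bar [547.5  49.9  25.2] rect [535.1  53. ] [ 29. 135.] yaw -2.4 rgb [162. 125.   5.] px [284. 193.] 1102
bar [565.2  -3.1  25.4] rect [534.9  -1.9] [ 29. 128.] yaw -2.2 rgb [162. 125.   8.] px [339. 173.] 698
bar [ 574.5 -374.8   22.4] rect [ 575.8 -376. ] [120.  25.] yaw 7.9 rgb [84. 49. 27.] px [411. 169.] 361
bar [335.6 -83.9  22.1] rect [336.3 -83.6] [119.  22.] yaw 58.9 rgb [176.  41.  25.] px [311. 262.] 379
bar [336.5 284.4  26.7] rect [343.1 288.9] [ 25. 132.] yaw -88.1 rgb [95. 85. 83.] px [171. 269.] 131
bar [ 236.5 -405.5   21.8] rect [ 236.9 -406.8] [ 24. 116.] yaw -1.9 rgb [ 84.  40. 100.] px [437. 294.] 404
t 33.7 pos [538.   54.7 106.2] th -93.5 F [ 0.   0.4 -1. ] w 36.7 q [  5.  19. 100.  -0.  61.  98.]
row: [0.463 0.651 4.265] [-0.0319  0.      0.0002] deg 11.5
```

View pics/w19.png

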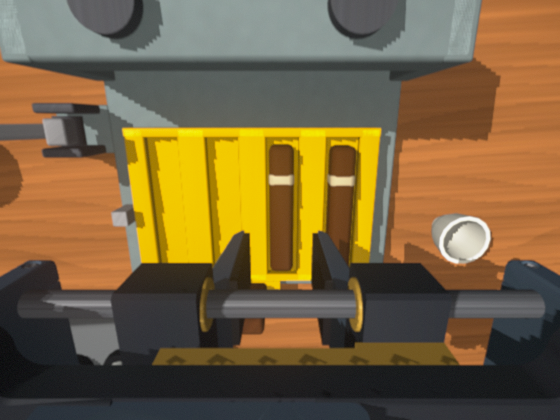

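Both cigars are in their grooves. Going for the third at (576,−375.5), yaw 8.

>>> send_rows(
  commands=[
    [[0,0.16,1,-0.0319,0,0],[0,0.16,1,-0.0319,0,0],[0,0.16,1,-0.0319,0,0]],
  ],
  jaw=-0.2,
)

```text
time_s: 34.05
ee_pos: [547.5, -48.3, 104.9]
ee_rot: [-94.1, 89.8, -176.3]
force: [0.5, 0.5, -0.2]
gripper_width: 54.9
```

Run:
```python
from h import *
plan([576,-375.5,60],-82)
```

```text
t 34.0 pos [547.5 -48.3 104.9] th -82.2 F [ 0.5  0.5 -0.2] w 54.9 q [-6. 19. 99. -0. 61. 76.]
row: [ 0.449 -0.159  3.28 ] [-0.0006 -0.      0.0005] deg 0.3
```

>>> send_rows(
  commands=[
    [[0,-0.05,1,0,0,0],[0,-0.05,1,0,0,0],[0,-0.05,1,0,0,0]],
  ],
)

```text
time_s: 34.42
ee_pos: [556.9, -146.8, 105.3]
ee_rot: [-114.4, 89.9, 163.4]
force: [-0.6, 0.3, 0.5]
gripper_width: 55.1
```

>>> send_rows(
  commands=[
    [[0,-0.05,1,0,0,0],[0,-0.05,1,0,0,0],[0,-0.05,1,0,0,0]],
  ],
)

```text
time_s: 34.8
ee_pos: [566.2, -245.7, 105.5]
ee_rot: [-132.8, 89.9, 145.0]
force: [-0.7, 0.7, 0.4]
gripper_width: 55.0
```

>>> send_rows(
  commands=[
    [[0,-0.05,1,0,0,0],[0,-0.05,1,0,0,0],[0.2,-0.05,1,0,0,0],[0.2,-0.05,1,0,0,0]],
  ],
)

```text
time_s: 35.3
ee_pos: [574.2, -342.2, 84.4]
ee_rot: [-137.9, 89.6, 140.2]
force: [0.5, -0.3, -0.6]
gripper_width: 54.9
```

Run:
```python
from h import *
p,d=env.grab_frame("wrist");cv2.imwrite("pics/w20.png",p[:,:,::-1]);bars("wrist",p,d)
plan([576,-375.5,-22],-82)
```

```text
bar [ 583.2 -377.    23.3] rect [ 577.8 -379. ] [118.  23.] yaw 7.3 rgb [105.  66.  38.] px [319. 205.] 2949
t 35.4 pos [ 575.  -342.6   85.7] th -81.9 F [0.6 0.6 0.7] w 54.7 q [-32.  31.  84.   0.  66.  50.]
row: [ 1.076 -0.034  0.33 ] [ 0.0002 -0.0004  0.0004] deg 0.2
```

View pics/w20.png

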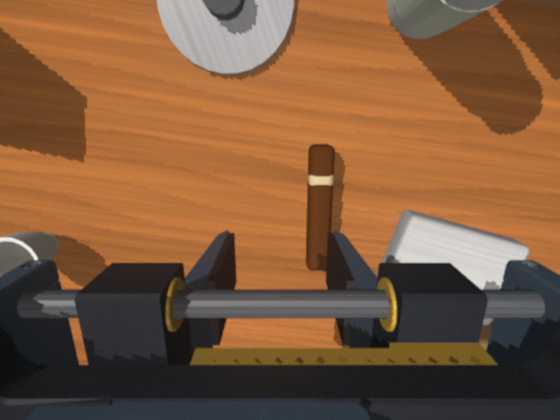

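>>> send_rows(
  commands=[
    [[0.1,-0.03,0.35,0,0,0],[0.3,-0.03,0.35,0,0,0],[0.45,-0.03,0.35,0,0,0],[0.45,-0.03,0.35,0,0,0]],
  ],
)

```text
time_s: 35.85
ee_pos: [576.8, -378.5, 40.9]
ee_rot: [-136.1, 89.8, 141.9]
force: [-0.6, -0.2, 0.0]
gripper_width: 54.5
```

Run:
```python
from h import *
p,d=env.grab_frame("wrist");cv2.imwrite("pics/w21.png",p[:,:,::-1]);bars("wrist",p,d)
plan([576,-377,-22],-82.3)
```

```text
bar [ 583.6 -378.2   23.1] rect [ 579.1 -378.8] [115.  22.] yaw 8.0 rgb [107.  68.  40.] px [279. 217.] 3984
t 35.9 pos [ 577.4 -379.2   41.9] th -81.9 F [-0.1 -0.7 -0.4] w 54.6 q [-34.  34.  83.   0.  62.  48.]
row: [ 0.639 -0.011 -0.023] [ 0.001  -0.0001  0.0001] deg 0.4
```

View pics/w21.png

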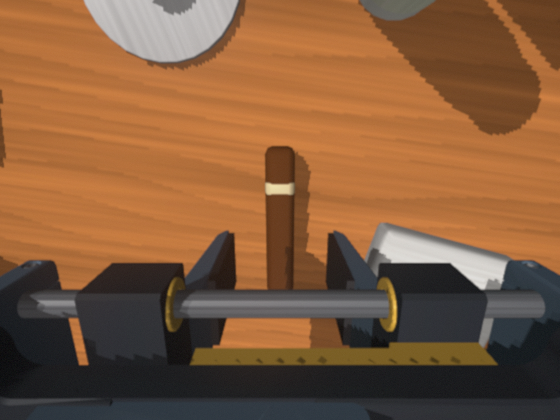

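Centred at (280,217), and the finger stays clear of the tin. Descend and grip.

>>> send_rows(
  commands=[
    [[0.2,0,0,0,0,0],[0.4,0,0,0,0,0],[0.57,0,0,0,0,0],[0.63,0,0,0,0,0],[0.63,0,0,0,0,0]],
  ],
  force=8,
)

```text
time_s: 36.52
ee_pos: [577.4, -380.2, -21.1]
ee_rot: [7.5, 90.0, -74.5]
force: [-0.4, 0.4, -0.8]
gripper_width: 54.8
```

>>> send_rows(
  commands=[
    [[0,0,0,0,0,0],[0,0,0,0,0,0],[0,0,0,0,0,0],[0,0,0,0,0,0],[0,0,0,0,0,0],[0,0,0,0,0,0]],
  ],
  jaw=1,
  force=8,
)

```text
time_s: 37.28
ee_pos: [577.4, -380.3, -20.8]
ee_rot: [49.6, 90.0, -32.4]
force: [-0.3, -0.2, 2.3]
gripper_width: 22.2
```

>>> send_rows(
  commands=[
    [[-0.3,0,0,0,0,0],[-0.7,0,0,0,0,0],[-1,0,0,0,0,0],[-1,0,0,0,0,0]],
  ],
)

```text
time_s: 37.78
ee_pos: [578.8, -381.3, 81.6]
ee_rot: [46.5, 89.7, -35.5]
force: [0.0, -0.9, -0.1]
gripper_width: 21.9
```

Run:
```python
from h import *
plan([542,108.3,80],-93.5)
```

```text
t 37.8 pos [ 578.8 -381.3   81.6] th -82.0 F [ 0.  -0.9 -0.1] w 21.9 q [-34.  32.  81.  -0.  66.  48.]
row: [-3.00e-03  3.17e-01 -4.90e+00] [ 0.0319  0.0006 -0.0007] deg 11.5
```

>>> send_rows(
  commands=[
    [[-0.1,0.07,-1,0.0319,0,0],[-0.1,0.07,-1,0.0319,0,0],[-0.1,0.07,-1,0.0319,0,0]],
  ],
)

```text
time_s: 38.15
ee_pos: [569.3, -277.4, 87.6]
ee_rot: [-118.0, 89.8, 148.7]
force: [0.4, -1.9, -0.1]
gripper_width: 21.7
```

Run:
```python
from h import *
plan([542,108.3,80],-93.5)
```

```text
t 38.1 pos [ 569.3 -277.4   87.6] th -93.3 F [ 0.4 -1.9 -0.1] w 21.7 q [-27.  27.  89.   0.  64.  66.]
row: [ 0.083 -0.495 -3.835] [ 0.0005 -0.0002  0.0004] deg 0.3
```

>>> send_rows(
  commands=[
    [[0,-0.13,-1,0,0,0],[0,-0.13,-1,0,0,0],[0,-0.13,-1,0,0,0]],
  ],
)

```text
time_s: 38.52
ee_pos: [562.7, -178.2, 87.7]
ee_rot: [-99.8, 89.9, 166.9]
force: [0.6, -0.0, -0.5]
gripper_width: 21.6
```

>>> send_rows(
  commands=[
    [[0,-0.13,-1,0,0,0],[0,-0.13,-1,0,0,0],[0,-0.13,-1,0,0,0]],
  ],
)

```text
time_s: 38.9
ee_pos: [556.5, -78.5, 88.1]
ee_rot: [-64.4, 89.9, -157.8]
force: [-1.1, -0.6, 0.6]
gripper_width: 21.8
```

>>> send_rows(
  commands=[
    [[0,-0.13,-1,0,0,0],[0,-0.13,-1,0,0,0],[0,-0.13,-1,0,0,0]],
  ],
)

```text
time_s: 39.28
ee_pos: [550.2, 21.6, 88.3]
ee_rot: [-5.5, 90.0, -98.8]
force: [0.7, 0.4, 0.9]
gripper_width: 22.2
```

Run:
```python
from h import *
plan([542,108.3,60],-93.5)
```

```text
t 39.3 pos [550.2  21.6  88.3] th -93.4 F [0.7 0.4 0.9] w 22.2 q [  1.  20. 101.  -0.  59.  94.]
row: [ 0.283 -0.133 -0.861] [0.0003 0.0001 0.    ] deg 0.1
```

>>> send_rows(
  commands=[
    [[0,-0.13,-0.86,0,0,0],[0,-0.13,-0.86,0,0,0],[0.2,-0.13,-0.86,0,0,0],[0.4,-0.13,-0.86,0,0,0],[0.6,-0.13,-0.86,0,0,0],[0.72,-0.13,-0.86,0,0,0],[0.77,-0.13,-0.86,0,0,0],[0.77,-0.13,-0.86,0,0,0]],
  ],
)

```text
time_s: 40.28
ee_pos: [542.3, 107.6, 11.8]
ee_rot: [36.9, 90.0, -56.6]
force: [0.2, -0.1, 0.2]
gripper_width: 21.7
```

Run:
```python
from h import *
plan([542,108.3,6.5],-93.5)
p,d=env.grab_frame("wrist");cv2.imwrite("pics/w22.png",p[:,:,::-1])
```

```text
t 40.3 pos [542.3 107.6  11.8] th -93.5 F [ 0.2 -0.1  0.2] w 21.7 q [ 10.  25. 105.  -0.  49. 104.]
row: [ 0.053 -0.003 -0.007] [-0.0001  0.     -0.    ] deg 0.0
```

View pics/w22.png

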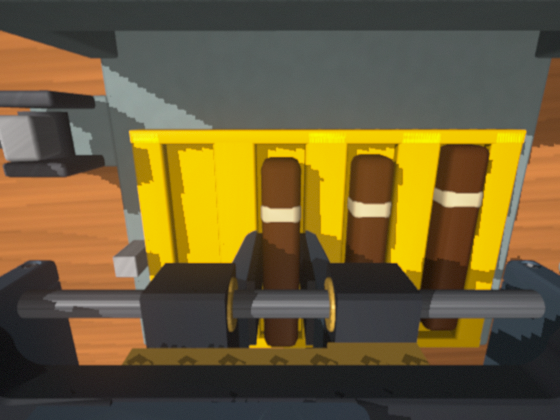

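The third cigar is aligned. The right-most one looks a bit tilted, so I'll check it after the release.

>>> send_rows(
  commands=[
    [[0.02,0,-0.01,0,0,0],[0.05,0,-0.01,0,0,0],[0.05,0,-0.01,0,0,0]],
  ],
)

```text
time_s: 40.7
ee_pos: [541.7, 109.3, 6.7]
ee_rot: [-58.1, 90.0, -151.5]
force: [-0.3, 0.7, 0.2]
gripper_width: 21.9
```

>>> send_rows(
  commands=[
    [[0,0,0,0,0,0],[0,0,0,0,0,0],[0,0,0,0,0,0]],
  ],
  jaw=0.2,
)

```text
time_s: 41.08
ee_pos: [542.0, 109.2, 6.9]
ee_rot: [72.1, 90.0, -21.3]
force: [0.1, 0.7, 0.5]
gripper_width: 36.6
```

>>> send_rows(
  commands=[
    [[-0.3,0,0,0,0,0],[-0.7,0,0,0,0,0],[-1,0,0.6,0,0,0],[-1,0,0.6,0,0,0]],
  ],
)

```text
time_s: 41.58
ee_pos: [539.6, 47.2, 109.2]
ee_rot: [88.1, 89.7, -5.6]
force: [0.3, 0.8, -0.2]
gripper_width: 36.4
```

Run:
```python
from h import *
p,d=env.grab_frame("wrist");cv2.imwrite("pics/w23.png",p[:,:,::-1]);cigs(p,d);bars("wrist",p,d)
now()
```

```text
cig [638.8 232.1] [34.6  7.8] 87.4 51.3 [ 47. 108.]
cig [548.4   2.3] [ 22.9 104.2] 86.4 46.8 [330. 186.]
cig [538.5  54.8] [ 21.9 118.9] 86.5 46.9 [272. 206.]
cig [603.3 234.6] [34.5  8.1] 85.3 51.1 [ 56. 152.]
cig [543.9 109.2] [ 23.1 111.7] 86.2 46.7 [212. 201.]
cig [ 499.6 -114.9] [47.  46.5] 51.0 43.5 [457. 239.]
bar [551.  163.4  25.7] rect [547.1 163.2] [ 28. 126.] yaw -3.4 rgb [216. 177.   1.] px [159. 198.] 3721
bar [573.   99.5  25.6] rect [556.  106.9] [ 28. 101.] yaw 5.0 rgb [174. 136.   3.] px [222. 172.] 725
bar [547.7  50.2  25.8] rect [535.8  54.2] [ 29. 134.] yaw -1.9 rgb [167. 129.   7.] px [277. 194.] 998
t 41.6 pos [538.8  47.9 108.1] th -93.6 F [ 0.  -0.6  0.1] w 36.6 q [  4.  18. 100.  -0.  61.  98.]
```

View pics/w23.png

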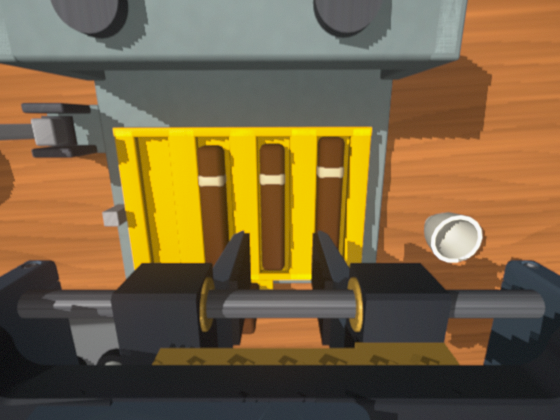

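The right-most cigar has been nudged about 8 mm forward in its groove (front end at row 137). Taking a full look before closing.

>>> send_rows(
  commands=[
    [[-0.4,-0.9,0.4,0,0,0],[-0.4,-0.9,0.4,0,0,0],[-0.4,-0.9,0.4,0,0,0]],
  ],
)

```text
time_s: 42.0
ee_pos: [444.0, 15.1, 147.1]
ee_rot: [-145.8, 90.0, 120.7]
force: [1.1, 0.1, 0.1]
gripper_width: 36.6
```

Run:
```python
from h import *
now();p,d=env.grab_frame("wrist");cv2.imwrite("pics/w24.png",p[:,:,::-1]);cigs(p,d);bars("wrist",p,d)
W=dep("wrist",d);m=(W[...,2]>38)&(W[...,2]<56)
for i,s,c,mm in blobs(m,500):
    P=W[mm]
    if 450<P[:,0].mean()<600 and P[:,1].mean()>-60:
        A=np.c_[P[:,:2]-P[:,:2].mean(0),np.ones(len(P))];print(np.linalg.lstsq(A,P[:,2],rcond=None)[0].round(3),P.min(0).round(0),P.max(0).round(0))
p,d=env.grab_frame("top");cv2.imwrite("pics/t24.png",p[:,:,::-1]);bars("top",p,d)
```

```text
t 42.0 pos [444.   15.1 147.1] th -93.5 F [1.1 0.1 0.1] w 36.6 q [  0.   8. 109.   0.  64.  94.]
cig [619.2 233.2] [33.6 37.1] 88.8 49.1 [26. 30.]
cig [542.9   2.2] [ 22.2 118.8] 86.9 47.9 [287.  92.]
cig [542.6 108.5] [ 22.7 119.2] 86.4 47.4 [175. 100.]
cig [540.1  54. ] [ 22.5 118.6] 86.5 47.7 [233.  99.]
cig [ 502.4 -115.1] [46.7 46.1] 85.4 44.4 [413. 134.]
cig [373.  235.4] [43.2 34.4] 57.1 46.6 [ 86. 274.]
bar [525.1  -8.2  26.6] rect [536.2  -1.3] [ 29. 135.] yaw -8.7 rgb [169. 131.   9.] px [298. 115.] 1151
bar [550.4 163.3  26.5] rect [546.3 163.1] [ 28. 135.] yaw -3.5 rgb [212. 175.  12.] px [125. 100.] 4004
bar [548.3 100.3  26.5] rect [542.8 108.3] [ 28. 135.] yaw -3.2 rgb [161. 125.   6.] px [188.  97.] 906
bar [541.5  45.8  26.6] rect [539.4  53.7] [ 29. 135.] yaw -4.1 rgb [160. 123.   7.] px [243. 101.] 882
[ 1.0000e-03 -2.0000e-03  4.7855e+01] [483. -11.  42.] [602.  16.  51.]
[1.1000e-02 1.5700e-01 4.7295e+01] [483.  94.  38.] [602. 122.  51.]
[7.0000e-03 6.9000e-02 4.7609e+01] [481.  40.  38.] [599.  68.  51.]
bar [545.4 163.7  26.4] rect [547.7 163.5] [ 29. 133.] yaw -3.4 rgb [186. 139.   2.] px [215. 189.] 418
bar [ 236.3 -405.5   21.9] rect [ 237.1 -406.5] [ 24. 116.] yaw -1.9 rgb [ 89.  42. 106.] px [437. 294.] 401
```

View pics/w24.png

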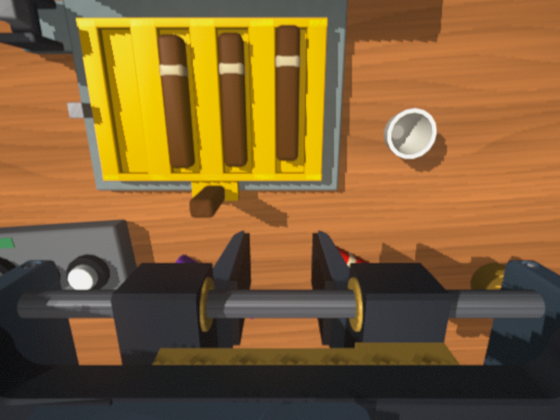

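View pics/t24.png

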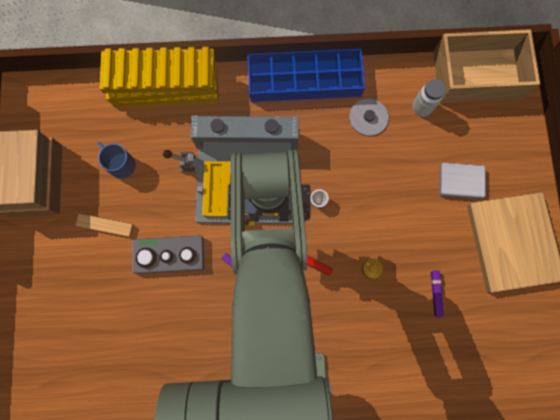

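All three cigars lie flat in their grooves, with tops at z≈47.5 and no slope. None are left on the bench. Going to the grip to push the tray home.

Run:
```python
from h import *
plan([450.5,86.5,100],-93.3)
```

```text
t 42.1 pos [446.3  15.5 146.4] th -93.5 F [ 0.3 -0.2  0.4] w 36.5 q [  0.   8. 108.   0.  63.  94.]
row: [ 0.465 -0.001 -0.711] [-0.0005 -0.0001 -0.0001] deg 0.2
```

>>> send_rows(
  commands=[
    [[0.2,0,-0.71,0,0,0],[0.2,0,-0.71,0,0,0],[0.2,0,-0.71,0,0,0]],
  ],
  jaw=-0.3,
)

```text
time_s: 42.48
ee_pos: [450.5, 86.6, 125.8]
ee_rot: [-66.7, 89.9, -160.1]
force: [-0.1, -0.7, 0.5]
gripper_width: 58.6
```

Run:
```python
from h import *
p,d=env.grab_frame("wrist");cv2.imwrite("pics/w25.png",p[:,:,::-1])
plan([450.5,86.5,21],-93.3)
```

```text
t 42.5 pos [450.6  85.9 126.2] th -93.4 F [-0.2  0.2 -0.6] w 59.1 q [  9.  10. 109.  -0.  61. 103.]
row: [ 1.052 -0.    -0.007] [-0.0003  0.0001  0.0002] deg 0.1
```

View pics/w25.png

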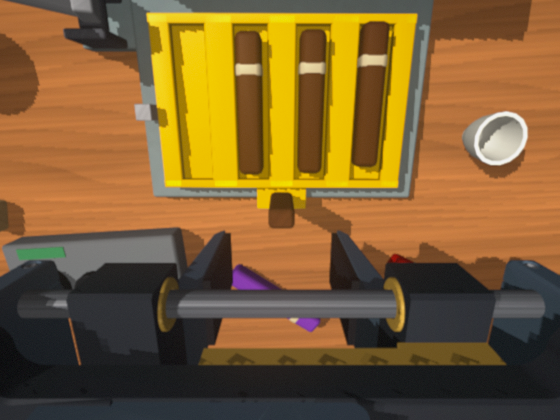

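>>> send_rows(
  commands=[
    [[0.3,0,0,0,0,0],[0.6,0,0,0,0,0],[0.9,0,0,0,0,0],[1,0,0,0,0,0],[1,0,0,0,0,0]],
  ],
)

```text
time_s: 43.15
ee_pos: [450.6, 85.2, 26.8]
ee_rot: [-48.5, 90.0, -142.0]
force: [-0.2, -0.8, 0.0]
gripper_width: 59.1
```

>>> send_rows(
  commands=[
    [[0,0,0,0,0,0],[0,0,0,0,0,0],[0,0,0,0,0,0],[0,0,0,0,0,0],[0,0,0,0,0,0]],
  ],
  jaw=1,
  force=30,
)

```text
time_s: 43.78
ee_pos: [450.5, 86.4, 27.1]
ee_rot: [154.0, 89.9, 60.4]
force: [0.0, 2.7, 1.7]
gripper_width: 21.8
```

>>> send_rows(
  commands=[
    [[0,0.08,0,0,0,0],[0,0.18,0,0,0,0],[0,0.28,0,0,0,0],[0,0.38,0,0,0,0],[0,0.48,0,0,0,0],[0,0.58,0,0,0,0],[0,0.68,0,0,0,0],[0,0.78,0,0,0,0],[0,0.86,0,0,0,0],[0,0.92,0,0,0,0],[0,0.97,0,0,0,0],[0,0.97,0,0,0,0]],
  ],
)

```text
time_s: 45.28
ee_pos: [549.0, 80.3, 27.1]
ee_rot: [110.1, 89.8, 16.6]
force: [1.7, 6.2, 2.7]
gripper_width: 21.8
```

>>> send_rows(
  commands=[
    [[0,0.01,0,0,0,0],[0,0.02,0,0,0,0],[0,0.03,0,0,0,0],[0,0.03,0,0,0,0]],
  ],
)

```text
time_s: 45.78
ee_pos: [550.3, 80.3, 27.1]
ee_rot: [168.6, 89.9, 75.1]
force: [-1.8, 5.3, 5.3]
gripper_width: 21.7
```

>>> send_rows(
  commands=[
    [[0,0.01,0,0,0,0],[0,0.02,0,0,0,0],[0,0.02,0,0,0,0]],
  ],
)

```text
time_s: 46.15
ee_pos: [550.1, 80.2, 27.1]
ee_rot: [-100.9, 89.8, 165.6]
force: [-5.6, 5.6, 9.1]
gripper_width: 21.7
```

Stopped at 550.2 with 5.6 N opposing, so the tray is home. Release, rise, and move to the outside of the lever.

>>> send_rows(
  commands=[
    [[0,0,0,0,0,0],[0,0,0,0,0,0],[0,0,0,0,0,0]],
  ],
  jaw=-0.2,
)

```text
time_s: 46.52
ee_pos: [552.2, 79.0, 26.5]
ee_rot: [-19.7, 90.0, -113.2]
force: [-0.3, -0.5, -0.1]
gripper_width: 48.8
```

>>> send_rows(
  commands=[
    [[-0.5,0,0,0,0,0],[-1,0,0,0,0,0],[-1,0,0,0,0,0],[-1,0,0,0,0,0]],
  ],
)

```text
time_s: 47.02
ee_pos: [551.5, 79.2, 126.1]
ee_rot: [-61.7, 89.9, -155.2]
force: [-0.3, 1.1, -1.3]
gripper_width: 55.0
```

>>> send_rows(
  commands=[
    [[-0.3,0.4,-1,0,0,0],[-0.3,0.4,-1,0,0,0],[-0.3,0.4,-1,0,0,0]],
  ],
  jaw=1,
)

```text
time_s: 47.4
ee_pos: [598.8, 179.4, 155.2]
ee_rot: [-85.0, 89.9, -178.3]
force: [0.5, -0.3, -0.1]
gripper_width: 27.5
```

Run:
```python
from h import *
p,d=env.grab_frame("wrist");cv2.imwrite("pics/w26.png",p[:,:,::-1])
plan([625,318,160],-93.3)
```

```text
t 47.5 pos [597.4 177.5 154.6] th -93.4 F [-0.4  0.1 -1.4] w 23.8 q [ 16.  24.  85.  -0.  72. 109.]
row: [-0.057  0.192 -1.418] [-0.0002  0.0003  0.0005] deg 0.2
```

View pics/w26.png

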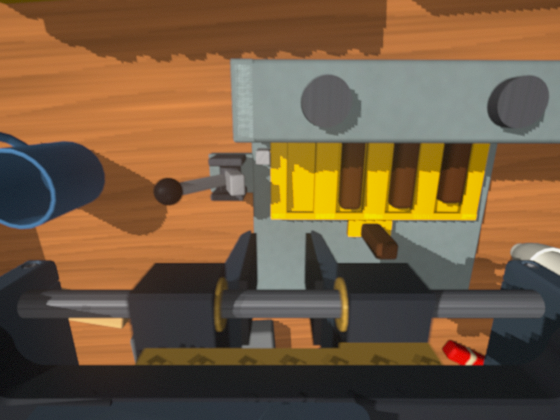

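Tray home with the cigars under the bridge, and the lever ball at (168,190). Moving past it.

>>> send_rows(
  commands=[
    [[0,0.1,-0.8,0,0,0],[0,0.1,-0.8,0,0,0],[0,0.1,-0.8,0,0,0]],
  ],
)

```text
time_s: 47.82
ee_pos: [612.0, 255.5, 155.2]
ee_rot: [-50.3, 89.8, -143.7]
force: [0.2, -0.1, 1.0]
gripper_width: 0.5
```

>>> send_rows(
  commands=[
    [[0,0.1,-0.62,0,0,0],[0,0.1,-0.62,0,0,0],[0,0.1,-0.62,0,0,0]],
  ],
)

```text
time_s: 48.2
ee_pos: [626.3, 315.3, 156.3]
ee_rot: [-31.9, 89.9, -125.4]
force: [0.8, -0.7, 0.1]
gripper_width: 0.6
```

Run:
```python
from h import *
p,d=env.grab_frame("wrist");cv2.imwrite("pics/w27.png",p[:,:,::-1])
plan([624,318,56],-93.3)
```

```text
t 48.2 pos [626.4 315.2 156.6] th -93.6 F [-0.4 -0.2  0. ] w 0.6 q [ 26.  31.  73.  -0.  77. 119.]
row: [ 1.006 -0.025 -0.028] [-0.0007  0.0003  0.0001] deg 0.3
```

View pics/w27.png

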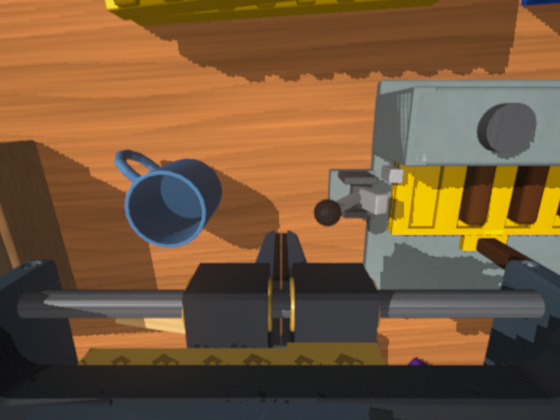

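>>> send_rows(
  commands=[
    [[0.3,-0.02,-0.03,0,0,0],[0.6,-0.02,-0.03,0,0,0],[0.9,-0.02,-0.03,0,0,0],[1,-0.02,-0.03,0,0,0],[1,-0.02,-0.03,0,0,0]],
  ],
)

```text
time_s: 48.88
ee_pos: [624.9, 319.5, 56.9]
ee_rot: [-38.9, 90.0, -132.4]
force: [-0.6, -0.2, 0.4]
gripper_width: 0.5
```

>>> send_rows(
  commands=[
    [[0,0,0.1,0,0,0],[0,0,0.2,0,0,0],[0,0,0.3,0,0,0],[0,0,0.4,0,0,0],[0,0,0.5,0,0,0],[0,0,0.6,0,0,0],[0,0,0.7,0,0,0],[0,0,0.8,0,0,0],[0,0,0.8,0,0,0]],
  ],
)

```text
time_s: 50.0
ee_pos: [619.5, 239.1, 56.2]
ee_rot: [-42.7, 89.9, -136.3]
force: [0.8, 0.1, 0.4]
gripper_width: 0.3
```

Run:
```python
from h import *
now();p,d=env.grab_frame("wrist");cv2.imwrite("pics/w28.png",p[:,:,::-1])
```

```text
t 50.0 pos [619.5 239.1  56.2] th -93.5 F [0.8 0.1 0.4] w 0.3 q [ 20.  31.  87.  -0.  62. 114.]
```

View pics/w28.png

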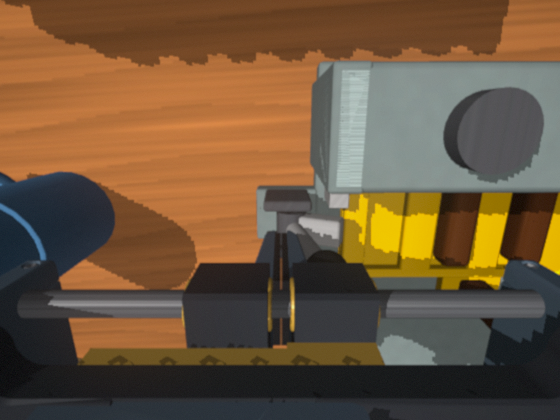

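>>> send_rows(
  commands=[
    [[0,0,0.07,0,0,0],[0,0,0.14,0,0,0],[0,0,0.2,0,0,0],[0,0,0.2,0,0,0]],
  ],
)

```text
time_s: 50.55
ee_pos: [618.8, 219.9, 56.9]
ee_rot: [-10.6, 90.0, -104.1]
force: [-0.9, 0.5, -0.1]
gripper_width: 0.5
```

>>> send_rows(
  commands=[
    [[0,0,0.02,0,0,0],[0,0,0.04,0,0,0],[0,0,0.04,0,0,0]],
  ],
)

```text
time_s: 50.92
ee_pos: [618.6, 216.7, 56.8]
ee_rot: [8.1, 90.0, -85.4]
force: [-0.6, 0.4, -0.3]
gripper_width: 0.3
```

>>> send_rows(
  commands=[
    [[0,0,0.02,0,0,0],[0,0,0.04,0,0,0],[0,0,0.04,0,0,0]],
  ],
)

```text
time_s: 51.3
ee_pos: [618.3, 212.5, 56.8]
ee_rot: [-6.4, 90.0, -99.9]
force: [-0.2, 1.0, -0.6]
gripper_width: 0.4
```

>>> send_rows(
  commands=[
    [[0,0,0.02,0,0,0],[0,0,0.03,0,0,0],[0,0,0.03,0,0,0]],
  ],
)

```text
time_s: 51.68
ee_pos: [618.1, 209.6, 56.8]
ee_rot: [-9.9, 90.0, -103.4]
force: [0.4, 0.5, -0.2]
gripper_width: 0.6
```

Run:
```python
from h import *
now();p,d=env.grab_frame("wrist");cv2.imwrite("pics/w29.png",p[:,:,::-1])
for y in (191.5,188): print(w2p("wrist",[621,y,102.7]))
```

```text
t 51.7 pos [618.1 209.6  56.8] th -93.5 F [ 0.4  0.5 -0.2] w 0.6 q [ 18.  30.  88.  -0.  61. 111.]
[[310.49593694 258.56813787]]
[[316.66629235 258.21840866]]
```

View pics/w29.png

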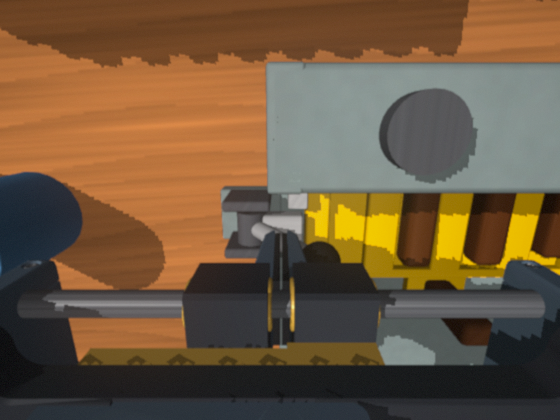

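>>> send_rows(
  commands=[
    [[0,0,0.02,0,0,0],[0,0,0.04,0,0,0],[0,0,0.04,0,0,0]],
  ],
)

```text
time_s: 52.1
ee_pos: [618.2, 209.4, 56.9]
ee_rot: [173.3, 89.6, 79.8]
force: [-0.2, 11.0, -4.5]
gripper_width: 0.2
```

Lever is against its locked stop (11 N). Backing off outward and up, then a look.

>>> send_rows(
  commands=[
    [[0,0,-0.2,0,0,0],[0,0,-0.3,0,0,0],[-0.5,0,-0.4,0,0,0],[-1,0,-0.5,0,0,0],[-1,0,-0.5,0,0,0],[-1,0,-0.5,0,0,0]],
  ],
)

```text
time_s: 52.85
ee_pos: [620.5, 255.4, 156.3]
ee_rot: [-32.3, 89.9, -125.8]
force: [-0.0, -1.0, -0.3]
gripper_width: 1.0
```

>>> send_rows(
  commands=[
    [[-0.8,-1,-0.3,0,0,0],[-0.8,-1,-0.3,0,0,0],[-0.8,-1,-0.3,0,0,0],[-0.8,-1,-0.3,0,0,0]],
  ],
)

```text
time_s: 53.35
ee_pos: [522.6, 291.2, 235.5]
ee_rot: [-34.1, 89.9, -127.5]
force: [-0.0, -0.8, -0.0]
gripper_width: 0.1
```

Run:
```python
from h import *
now();p,d=env.grab_frame("wrist");cv2.imwrite("pics/w30.png",p[:,:,::-1])
p,d=env.grab_frame("top");cv2.imwrite("pics/t30.png",p[:,:,::-1])
hsv=cv2.cvtColor(p,cv2.COLOR_RGB2HSV);m2=(hsv[...,1]<40)&(hsv[...,2]>170)
for i,s,c,mm in blobs(m2,20):
    if 120<c[0]<210 and c[1]>230: print("key",s,c, p2w("top",c,48).round(1))
```

```text
t 53.4 pos [522.6 291.2 235.5] th -93.5 F [-0.  -0.8 -0. ] w 0.1 q [ 28.  19.  81.  -0.  81. 122.]
```

View pics/w30.png

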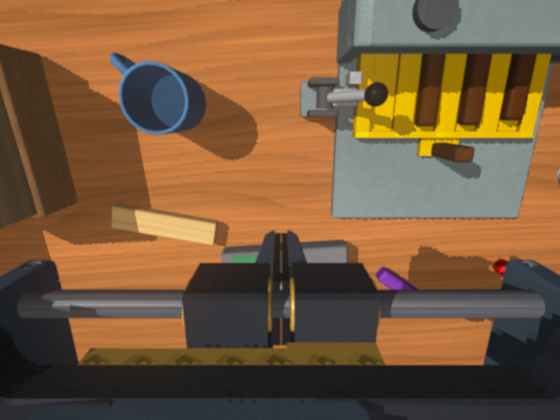

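View pics/t30.png

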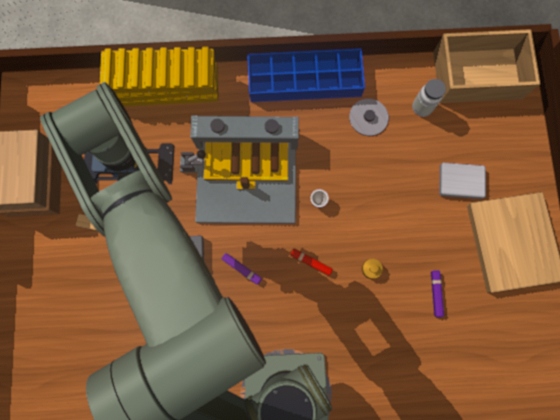

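The lever leans inward (locked), the tray is home and the cigars are in place. Now the keys.

>>> send_rows(
  commands=[
    [[0.5,-1,0,0,0,0],[0.5,-1,0,0,0,0],[0.5,-1,0,0,0,0]],
  ],
)

```text
time_s: 53.82
ee_pos: [419.3, 295.6, 183.1]
ee_rot: [-52.5, 89.5, -145.9]
force: [-0.0, -0.1, -0.1]
gripper_width: 0.3
```

>>> send_rows(
  commands=[
    [[0,-1,0.3,0,0,0],[0,-1,0.3,0,0,0],[0,-1,0.3,0,0,0]],
  ],
)

```text
time_s: 54.2
ee_pos: [320.8, 273.1, 186.6]
ee_rot: [-22.7, 89.9, -116.2]
force: [1.3, 0.7, 0.7]
gripper_width: 0.5
```

Run:
```python
from h import *
plan([370,294,40],-93.5);p,d=env.grab_frame("wrist");cv2.imwrite("pics/w31.png",p[:,:,::-1])
hsv=cv2.cvtColor(p,cv2.COLOR_RGB2HSV);m2=(hsv[...,1]<40)&(hsv[...,2]>150)
for i,s,c,mm in blobs(m2,20): print("key",s,c.round(1), p2w("wrist",c,48).round(1))
```

```text
t 54.2 pos [320.8 273.1 186.6] th -93.5 F [1.3 0.7 0.7] w 0.5 q [ 39.   4. 107.  -0.  69. 132.]
row: [ 1.466  0.479 -0.24 ] [0.0001 0.0001 0.0001] deg 0.1
key [297 134  25  26 514] [308.9 146.5] [[370.  238.9  48. ]]
key [194 136  34  35 925] [210.1 153.2] [[369.5 347.9  48. ]]
key [251 141  18  19 254] [259.3 150. ] [[369.7 293.4  48. ]]
```

View pics/w31.png

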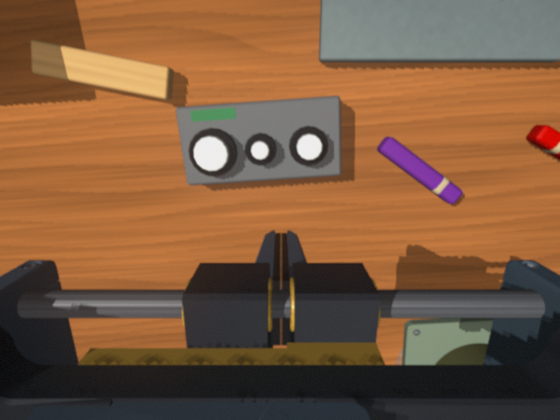

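Keys: small at (259,150), medium at (309,147), large at (210,153), and the coordinates agree between cameras to 2 mm. Going above the small one.

>>> send_rows(
  commands=[
    [[0.6,0.48,-0.24,0,0,0],[0.9,0.48,-0.24,0,0,0],[0.9,0.48,-0.24,0,0,0],[0.9,0.48,-0.24,0,0,0]],
  ],
)

```text
time_s: 54.75
ee_pos: [372.3, 295.4, 97.7]
ee_rot: [123.1, 89.9, 29.6]
force: [-0.4, -0.3, -0.1]
gripper_width: 0.5
```

>>> send_rows(
  commands=[
    [[0.4,0,0,0,0,0],[0.65,0,0,0,0,0],[0.65,0,0,0,0,0],[0.65,0,0,0,0,0]],
  ],
)

```text
time_s: 55.25
ee_pos: [372.3, 296.0, 33.8]
ee_rot: [128.8, 89.8, 35.3]
force: [0.1, -0.5, 0.4]
gripper_width: 0.6
```

Run:
```python
from h import *
plan([369.8,293.8,13],-93.5)
```

```text
t 55.2 pos [372.3 296.   33.8] th -93.5 F [ 0.1 -0.5  0.4] w 0.6 q [ 37.  18. 114.  -0.  48. 131.]
row: [ 0.208 -0.024  0.024] [ 0.0001 -0.0004 -0.0005] deg 0.2
```

>>> send_rows(
  commands=[
    [[0.1,-0.02,0.02,0,0,0],[0.17,-0.02,0.02,0,0,0],[0.21,-0.02,0.02,0,0,0],[0.24,-0.02,0.02,0,0,0],[0.255,-0.02,0.02,0,0,0],[0.265,-0.02,0.02,0,0,0],[0.265,-0.02,0.02,0,0,0]],
  ],
)

```text
time_s: 56.12
ee_pos: [369.0, 293.2, 10.3]
ee_rot: [125.7, 89.9, 32.3]
force: [-10.1, -7.8, 47.2]
gripper_width: 0.4
```

That bottomed out hard (47 N). Easing off in small steps to read the key's travel.

>>> send_rows(
  commands=[
    [[-0.03,0,0,0,0,0],[-0.03,0,0,0,0,0]],
  ],
)

```text
time_s: 56.38
ee_pos: [368.9, 293.1, 10.8]
ee_rot: [122.9, 89.9, 29.4]
force: [-5.7, -3.8, 23.9]
gripper_width: 0.8
```

Run:
```python
from h import *
now();p,d=env.grab_frame("scene");cv2.imwrite("pics/s32.png",cv2.resize(p[200:300,310:410,::-1],None,fx=6,fy=6,interpolation=cv2.INTER_CUBIC))
p,d=env.grab_frame("wrist");cv2.imwrite("pics/w32.png",p[:,:,::-1])
```

```text
t 56.4 pos [368.9 293.1  10.8] th -93.5 F [-5.7 -3.8 23.9] w 0.8 q [ 37.  20. 116.  -0.  44. 131.]
```

View pics/s32.png

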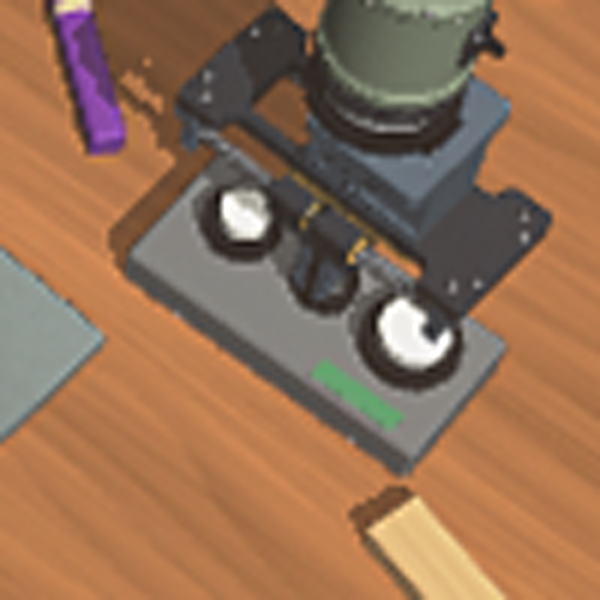

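View pics/w32.png

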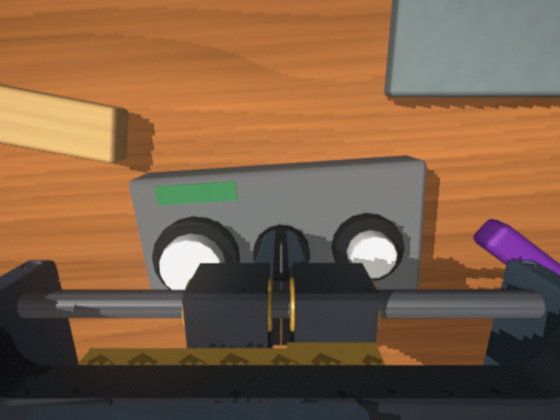

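The fingertip is wider than the small key, so it landed on the dark collar around it. I'll lift, measure the collar, and press with a tilted corner instead.

>>> send_rows(
  commands=[
    [[-0.5,0,0,0,0,0],[-1,-0.3,0,0,0,0],[-1,-0.6,0,0,0,0],[-1,-0.6,0,0,0,0]],
  ],
)

```text
time_s: 56.98
ee_pos: [307.5, 296.5, 108.6]
ee_rot: [112.1, 90.0, 18.7]
force: [0.0, 0.0, 0.0]
gripper_width: -0.0
```

Run:
```python
from h import *
now();p,d=env.grab_frame("wrist");cv2.imwrite("pics/w33.png",cv2.resize(p[100:260,160:360,::-1],None,fx=4,fy=4,interpolation=cv2.INTER_CUBIC))
W=dep("wrist",d)
hsv=cv2.cvtColor(p,cv2.COLOR_RGB2HSV);m2=(hsv[...,1]<40)&(hsv[...,2]>150)
for i,s,c,mm in blobs(m2,100):
    w=p2w("wrist",c,48)[0]; print("key",s,c.round(1),w.round(1),W[mm][:,2].mean().round(1))
    r=np.hypot(W[...,0]-w[0],W[...,1]-w[1])
    for a in range(0,32,2):
        q=(r>=a)&(r<a+2)&(p.max(2)>0); print(a,W[q][:,2].mean().round(1) if q.any() else None,int(p[q].mean()) if q.any() else None,end=" | ")
    print()
```

```text
t 57.0 pos [307.5 296.5 108.6] th -93.4 F [0. 0. 0.] w -0.0 q [ 42.   9. 114.  -0.  57. 136.]
key [328 121  34  34 888] [344.9 137.7] [369.2 237.9  48. ] 53.7
0 52.4 241 | 2 52.6 240 | 4 52.5 240 | 6 52.6 240 | 8 52.5 240 | 10 52.3 239 | 12 49.7 194 | 14 43.2 76 | 16 42.5 51 | 18 42.5 49 | 20 39.8 63 | 22 31.6 114 | 24 30.5 114 | 26 30.6 115 | 28 36.2 113 | 30 146.8 86 | 
key [ 195  124   44   45 1568] [216.1 146.3] [368.6 346.7  48. ] 53.2
0 52.4 241 | 2 52.5 241 | 4 52.5 241 | 6 52.5 241 | 8 52.5 241 | 10 52.5 241 | 12 52.5 241 | 14 52.5 241 | 16 52.0 232 | 18 46.7 128 | 20 43.8 61 | 22 104.5 52 | 24 182.2 72 | 26 201.6 70 | 28 210.5 61 | 30 220.0 52 | 
key [269 131  23  24 427] [280.4 142.2] [368.7 292.3  48. ] 53.2
0 52.4 241 | 2 52.6 240 | 4 52.4 240 | 6 52.3 240 | 8 49.8 189 | 10 42.8 65 | 12 42.5 50 | 14 42.5 51 | 16 40.1 67 | 18 30.8 106 | 20 241.6 99 | 22 194.8 51 | 24 199.8 56 | 26 200.6 59 | 28 199.2 63 | 30 199.5 64 |
```

View pics/w33.png

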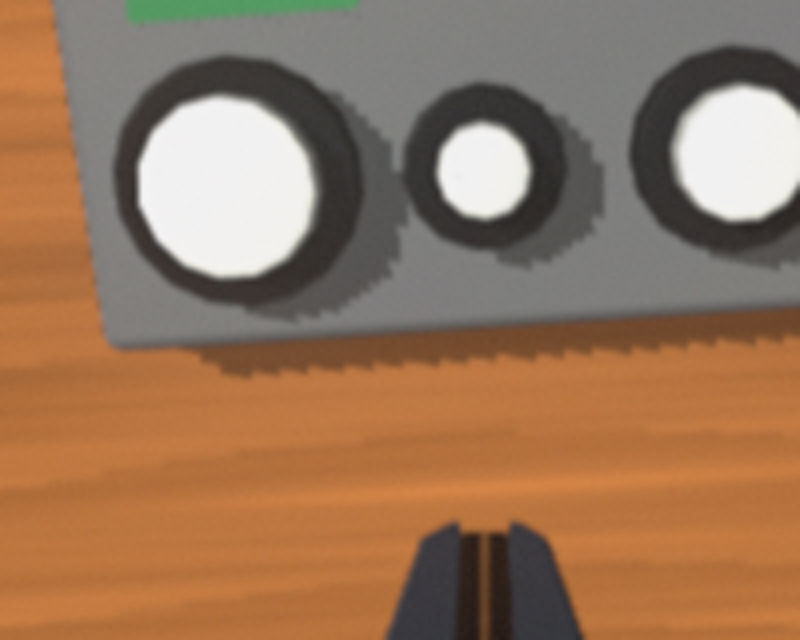

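Depth puts the key tops at z≈52.5 and the collars at 42.5. The stop at tip z≈46 was therefore the key fully down (6 mm) above the collar, so the small key was pressed. I'll press the medium key in small steps, which also tests that reading.

Run:
```python
from h import *
plan([370,239.7,30],-93.5)
```

```text
t 57.0 pos [308.6 296.7 108.3] th -93.4 F [ 0.8 -0.6  0.6] w 0.5 q [ 42.   9. 114.  -0.  57. 136.]
row: [0.783 0.647 0.532] [ 0.0003 -0.     -0.0001] deg 0.1
```

>>> send_rows(
  commands=[
    [[0,0.65,0.53,0,0,0],[0,0.65,0.53,0,0,0],[0.4,0.65,0.53,0,0,0],[0.78,0.65,0.53,0,0,0],[0.78,0.65,0.53,0,0,0]],
  ],
)

```text
time_s: 57.65
ee_pos: [369.1, 238.2, 27.7]
ee_rot: [-52.8, 89.6, -146.4]
force: [-0.0, -0.2, 1.1]
gripper_width: 0.5
```

Run:
```python
from h import *
plan([370,239.7,20],-93.5)
```

```text
t 57.6 pos [369.1 238.2  27.7] th -93.5 F [-0.  -0.2  1.1] w 0.5 q [ 31.  16. 119.  -0.  46. 125.]
row: [ 0.077  0.008 -0.016] [-0.0001  0.0007  0.0009] deg 0.4
```

>>> send_rows(
  commands=[
    [[0.05,0.01,-0.01,0,0,0],[0.1,0.01,-0.01,0,0,0],[0.11,0.01,-0.01,0,0,0],[0.11,0.01,-0.01,0,0,0]],
  ],
)

```text
time_s: 58.15
ee_pos: [371.8, 241.0, 19.7]
ee_rot: [119.0, 90.0, 25.5]
force: [-1.0, 0.3, 0.3]
gripper_width: 0.7
```

>>> send_rows(
  commands=[
    [[0.01,0,0,0,0,0],[0.02,0,0,0,0,0],[0.02,0,0,0,0,0]],
  ],
)

```text
time_s: 58.52
ee_pos: [371.6, 240.8, 17.3]
ee_rot: [-4.0, 90.0, -97.5]
force: [-0.4, -0.3, -0.4]
gripper_width: 0.9
```

>>> send_rows(
  commands=[
    [[0.01,0,0,0,0,0],[0.02,0,0,0,0,0],[0.02,0,0,0,0,0]],
  ],
)

```text
time_s: 58.9
ee_pos: [371.6, 240.8, 15.3]
ee_rot: [13.4, 90.0, -80.1]
force: [-0.6, 0.3, 2.0]
gripper_width: 0.6
```

>>> send_rows(
  commands=[
    [[0.01,0,0,0,0,0],[0.01,0,0,0,0,0]],
  ],
)

```text
time_s: 59.15
ee_pos: [371.6, 240.8, 14.3]
ee_rot: [48.1, 90.0, -45.4]
force: [-1.2, -0.0, 2.4]
gripper_width: 0.0
```

>>> send_rows(
  commands=[
    [[0.01,0,0,0,0,0],[0.02,0,0,0,0,0],[0.02,0,0,0,0,0]],
  ],
)

```text
time_s: 59.52
ee_pos: [371.6, 240.8, 12.3]
ee_rot: [6.5, 90.0, -87.0]
force: [-0.9, -0.1, 4.0]
gripper_width: 0.5
```

>>> send_rows(
  commands=[
    [[0.01,0,0,0,0,0],[0.01,0,0,0,0,0]],
  ],
)

```text
time_s: 59.78
ee_pos: [371.6, 240.8, 11.3]
ee_rot: [74.4, 90.0, -19.1]
force: [-0.5, -0.1, 5.0]
gripper_width: 0.5
```

>>> send_rows(
  commands=[
    [[0.005,0,0,0,0,0],[0.01,0,0,0,0,0]],
  ],
)

```text
time_s: 60.02
ee_pos: [371.7, 240.8, 11.0]
ee_rot: [100.5, 90.0, 7.0]
force: [-2.9, -1.6, 14.5]
gripper_width: 0.4
```

The medium key built up to about 4.5 N over 6 mm and bottomed at TCP 11.0, the same height where the small key stopped. That confirms both were fully pressed. Now the large key.

>>> send_rows(
  commands=[
    [[-0.3,0,0,0,0,0],[-0.5,0,0,0,0,0],[-0.5,0,-1,0,0,0],[-0.5,0,-1,0,0,0],[-0.5,0,-1,0,0,0]],
  ],
)

```text
time_s: 60.65
ee_pos: [378.0, 342.8, 59.8]
ee_rot: [135.9, 89.9, 42.6]
force: [0.8, 0.7, -1.1]
gripper_width: 0.9
```

Run:
```python
from h import *
plan([369.8,348.2,22],-93.5)
```

```text
t 60.6 pos [378.  342.8  59.8] th -93.3 F [ 0.8  0.7 -1.1] w 0.9 q [ 41.  19. 108.   0.  53. 134.]
row: [ 0.378 -0.086 -0.048] [ 0.0005 -0.0001 -0.0001] deg 0.2
```

>>> send_rows(
  commands=[
    [[0,-0.08,-0.05,0,0,0],[0.2,-0.08,-0.05,0,0,0],[0.38,-0.08,-0.05,0,0,0],[0.38,-0.08,-0.05,0,0,0]],
  ],
)

```text
time_s: 61.15
ee_pos: [368.5, 344.2, 21.2]
ee_rot: [-42.9, 89.8, -136.4]
force: [-0.2, -0.1, -0.9]
gripper_width: -0.0
```

Run:
```python
from h import *
plan([369.8,348.2,11.3],-93.5)
```

```text
t 61.1 pos [368.5 344.2  21.2] th -93.5 F [-0.2 -0.1 -0.9] w -0.0 q [ 42.  21. 111.  -0.  48. 135.]
row: [ 0.099  0.011 -0.041] [-0.0001  0.0005  0.0005] deg 0.2
```

>>> send_rows(
  commands=[
    [[0.03,0,0,0,0,0],[0.05,0,0,0,0,0],[0.07,0,0,0,0,0],[0.08,0,0,0,0,0],[0.09,0,0,0,0,0],[0.09,0,0,0,0,0]],
  ],
)

```text
time_s: 61.9
ee_pos: [370.3, 346.2, 13.5]
ee_rot: [110.6, 90.0, 17.1]
force: [1.0, -0.7, 3.4]
gripper_width: 0.4
```

>>> send_rows(
  commands=[
    [[0.01,0,0,0,0,0],[0.02,0,0,0,0,0],[0.02,0,0,0,0,0]],
  ],
)

```text
time_s: 62.28
ee_pos: [370.3, 346.2, 11.4]
ee_rot: [110.6, 90.0, 17.1]
force: [2.1, -1.4, 4.0]
gripper_width: 0.4
```

>>> send_rows(
  commands=[
    [[0.005,0,0,0,0,0],[0.012,0,0,0,0,0],[0.012,0,0,0,0,0]],
  ],
)

```text
time_s: 62.65
ee_pos: [370.3, 346.2, 11.1]
ee_rot: [121.1, 89.9, 27.6]
force: [0.8, -2.1, 10.7]
gripper_width: 0.7
```

The large key is at its stop. Lifting clear and making the final check.

>>> send_rows(
  commands=[
    [[-0.3,0,0,0,0,0],[-0.8,0,0,0,0,0],[-1,0,0,0,0,0],[-1,0,0,0,0,0]],
  ],
)

```text
time_s: 63.15
ee_pos: [370.3, 346.7, 110.9]
ee_rot: [144.7, 89.9, 51.3]
force: [0.4, -0.1, -0.2]
gripper_width: 0.5
```

>>> send_rows(
  commands=[
    [[-1,0,0,0,0,0],[-1,0,0,0,0,0],[-1,0,0,0,0,0]],
  ],
)

```text
time_s: 63.52
ee_pos: [370.7, 347.0, 211.2]
ee_rot: [140.7, 89.8, 47.2]
force: [0.7, -0.0, -0.7]
gripper_width: 0.7
```

Run:
```python
from h import *
now()
p,d=env.grab_frame("scene");cv2.imwrite("pics/s40.png",cv2.resize(p[110:330,130:400,::-1],None,fx=2.7,fy=2.7,interpolation=cv2.INTER_CUBIC))
p,d=env.grab_frame("top");cv2.imwrite("pics/t40.png",cv2.resize(p[90:290,90:450,::-1],None,fx=2.2,fy=2.2,interpolation=cv2.INTER_CUBIC))
```

```text
t 63.5 pos [370.7 347.  211.2] th -93.5 F [ 0.7 -0.  -0.7] w 0.7 q [ 42.  11.  95.   0.  74. 135.]
```

View pics/s40.png

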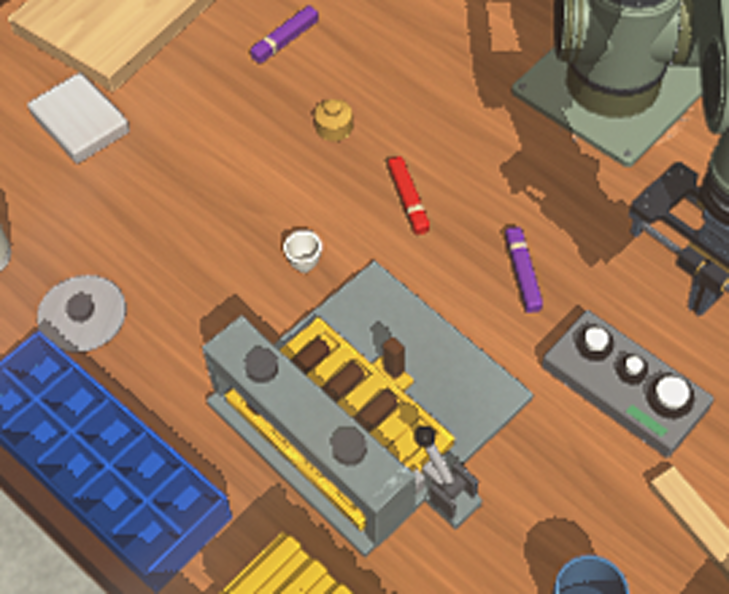

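View pics/t40.png

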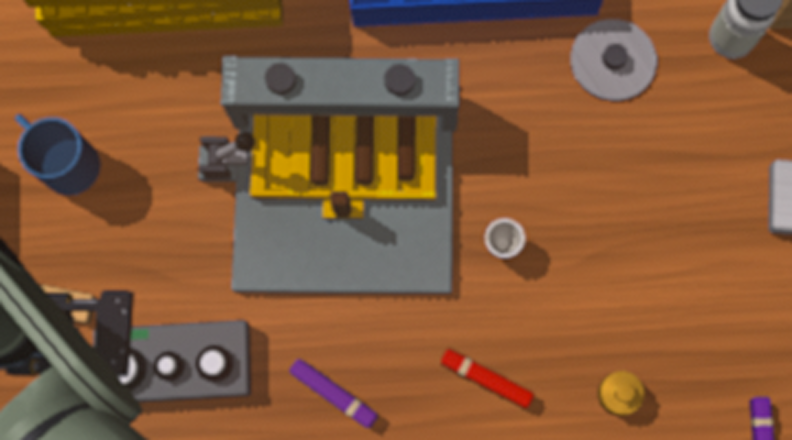

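Run:
```python
from h import *
f=np.load("pics/top0.npz");p,d=env.grab_frame("top")
for P,D in((f["p"],f["d"]),(p,d)):
    W=dep("top",D);z=W[...,2];reg=(W[...,0]>600)&(W[...,0]<640)&(W[...,1]>170)&(W[...,1]<260)&(z>105)&(z<130)
    print("ball",[ (c.round(1),W[mm].mean(0).round(1)) for i,s,c,mm in blobs(reg,20)])
    reg=(W[...,0]>535)&(W[...,0]<570)&(W[...,1]>60)&(W[...,1]<100)&(z>62)&(z<95)
    print("grip",[ (c.round(1),W[mm].mean(0).round(1)) for i,s,c,mm in blobs(reg,20)])
```

```text
ball [(array([199., 154.]), array([618.6, 191. , 114.2]))]
grip [(array([243.9, 181.2]), array([548.3,  80.5,  84.2]))]
ball [(array([200.2, 154.1]), array([618.7, 188. , 112.7]))]
grip [(array([243.9, 181.2]), array([548.3,  80.5,  84.2]))]
```

The grip is back exactly where it started, and the lever ball is 3 mm further in than its locked start. Handing in.

```bash
python3 -c "
from workcell import env
print(env.job_done())"
```

```text
the job is handed in; nothing more can be done
None
```

The job is done and handed in at about 64 s. I freed the lever, pulled the tray out and laid all three cigars flat, each in its own groove, with an 8 N grip setting. Then I pushed the tray home, locked the lever and pressed the keys small, medium, large.

**Last checks**
- **Tray and lever:** the grip is back at exactly its starting position. The lever ball is 3 mm further in than its locked start.
- **Cigars:** before closing, all three lay flat with their tops at about 47.5 mm. The right-most had shifted about 8 mm forward but stayed flat in its groove. The last pictures show all three still in place under the bridge.
- **Keys:** each key was pressed to its stop. The medium and large keys were stepped down with force readings; I judged the small one by its matching stop height.
- **Bench:** the other objects look unmoved in the final pictures, though I did not measure them. No fourth cigar was found.

**What disagreed or went wrong**
- **Fingertips:** they sit about 35 mm above the reported TCP, so my first two lever sweeps missed. I calibrated the offset by touching the bench.
- **Key height:** key tops measured about 52 mm, not the stated 48 mm.
- **Force peaks:** the wrist force reached 41.6 N on that bench touch and 47 N when the small key bottomed. Both were on the fingertips, not the arm or gripper body that the 40 N limit names.

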